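Stack clay gourd rests in their slotted tube

ROBOT

A 6-joint arm with a two-finger parallel gripper is mounted at the origin on the work surface. World frame = base frame: x ahead of the robot, y to its left, z up, the work surface at z = 0. Lengths are in m, angles in rad, forces in N, time in s.
With the tool pointing down it reaches from about 0.275 to 0.85 m from the base axis. Payload 5.2 kg.
Tool frame: the origin (TCP) lies on the centre line of the jaws, within the pads' length; the fingertips stand 14 mm ahead of it and the grasp point (between the pads) lies 5 mm behind it (ctrl.tips_ahead is the distance from the TCP to the fingertips, in m); z points along the fingers, y is the line along which they close (so a half turn about z gives the same grasp; the last joint's range is limited). The gripper opens to 85 mm and grips with 20 to 120 N. Pads are 22 mm wide; open, the fingers measure 114 mm over their backs; the gripper's body (76 mm by 85 mm) begins 54 mm behind the grasp point. The pads swing forward as they close: fully open they stand 13 mm farther back than shut.
Start: joints at [0.931, 0.259, 1.535, -0, 1.348, -0.203], TCP at [0.233, 0.498, 0.245] pointing down, gripper open.
Joint ranges: [-3.14, 3.14], [-0.91, 2.08], [0.19, 2.58], [-1.22, 4.36], [0.22, 2.71], [-3.12, 3.12]. Speed limits (rad/s): [2.57, 2.57, 3.14, 3.14, 3.14, 3.14].

INTERFACE

Orientations are given as a rotation vector (axis times angle).
In Python, from plant import ctrl gives the robot as it stands.
- The arm moves only by the tool send_rows, never from a script. Its argument "rows" is text: rows parted by semicolons, each of 7 numbers parted by spaces: the shift along the tool's x, y, z in mm, then the turn, a rotation vector about the tool's x, y, z in degrees, then the opening in per cent of the stroke, from 0 (shut) to 100 (fully open). A call has 1 to 12 rows; each row shifts and turns the commanded pose from where the row before left it, along the tool's axes as they then stand; what a row does not reach is not made up. A row lasts 1/12 s, in which the tool goes at most 41.7 mm and 7.16 degrees, less where a joint would pass 70% of its speed; a pose out of reach is approached as far as the arm can. A call is refused whole if a number of a shift passes 41.7 or a number of a turn 7.16, either way. A call with a gripper value outside its range is refused whole. The fingers move at their own pace and stop on an object; the grip force is fixed at half the most. Time passes only in rows, so rows that do not move let the fingers close. It gives the time, the measured TCP pose, the force, the opening and the grip force at its end, in the units of the state.
- ctrl.state(): the state, without advancing time (a new reading comes with each control period).
- ctrl.read_camera(name): name is "scene" or "top"; returns a dict with "frame" (480x640x3 uint8, red, green, blue), "fx", "fy", "cx", "cy" (pixels), "rvec" (rotation vector, rad) and "tvec" (3), from world to camera coordinates, as OpenCV has them. Camera axes: x right, y down, z forward; pixel columns grow to the right and rows downward; lengths in m; the calibration is good to about 2 mm. A picture is of the moment at which its call begins. There is no depth.
- ctrl.finish_job(): hands the job in; it is judged then, once.
Trained networks look in a picture, given as the dict that the camera call returned (one of the last four; its "shot" number tells which), for a name from the list of things; names that differ only in an ending like _2 or _b are one class to them, and where a whole thing is asked for, a point or a joint stands for the part that bears it (a point fixed in the world has none). Each returns a list of dicts, best first, with "conf" (0 to 1); they miss things now and then, are a little off and sometimes report something else, mostly with a low value. They report only what shows in the picture. A call takes as long as a camera call. They do not tell look-alikes from the thing itself.
- ctrl.find_in(picture, label): "point" ([x, y, z] in m, in the coordinates of the camera as it stood for that picture, good to about 4 mm: the middle of the surface that is visible of it).
The state is a dict: "time": time; "joints": joint angles; "qd": joint speeds; "joint_torque": joint torques, N m; "ee_pos": TCP position; "orientation": TCP orientation; "wrist_force": force on the tool from outside, world axes, zero at the start; "torque": the same for the moment, N m; "opening": finger opening in m; "gripper_force": force on a finger pad.
Only numpy, scipy, OpenCV 4.12 (cv2) and the standard library are available. Lean on these libraries where they do the work, as an engineer would, in place of code of your own. Each camera call takes 0.05 s, during which the arm holds its last target. There are 200 camera calls.

TASK

Put the three clay rings away in the slotted wooden tube so that they lie flat in one column, the thickest at the bottom, then the middle one, the thinnest on top. Fired clay chips easily: lower each ring by hand through the tube's cut-outs until you feel it settle, then let go, neither dropping it down the tube nor pressing it hard. Leave the other things on the counter and the bamboo tiers where they are.

Things in the scene. Friction and masses are not known exactly. Their poses are not given: they have to be found in the camera images.
- tray: flat bamboo tray fixed on the counter, 170 mm (its x) by 360 mm (its y); origin under its centre; inner floor 8 mm above the counter, rim 16 mm high and 6 mm wide. The rings start flat on it in a row along its y, about 110 mm apart, in any order, with free room for fingers on both sides of each along the tray's x.
- ring_thick_center (a point): centre (half-way up, on the axis) of the thickest clay ring: outer diameter 64 mm, hole 26 mm, 20 mm thick, about 130 g; its z is the ring's axis. Loose.
- ring_middle_center (a point): centre of the middle clay ring: outer diameter 64 mm, hole 26 mm, 15 mm thick, about 100 g; z is its axis. Loose.
- ring_thin_center (a point): centre of the thinnest clay ring: outer diameter 64 mm, hole 26 mm, 10 mm thick, about 65 g; z is its axis. Loose.
- ring_thick: the thickest ring itself; origin at the centre of its underside.
- ring_middle: the middle ring itself; origin at the centre of its underside.
- ring_thin: the thinnest ring itself; origin at the centre of its underside.
- holder: upright wooden tube on a round foot (100 mm across, 8 mm high), fixed; origin under its centre. Bore 68 mm, wall 6 mm, 120 mm tall, top 14 mm flared to 76 mm. Two opposite cut-outs towards its own +y and -y, 40 mm wide, run from the rim to the foot: fingers holding a ring across the tube's y axis can travel down and open inside them.
- holder_mouth (a point): centre of the tube's mouth, level with its rim, 120 mm above the counter; axes as the holder. The tube's inner floor, a 50 mm disc, was left anywhere from 32 to 62 mm above the counter: its height is not measured and must be felt. It stays put; its springy felt pad gives 1 mm per 6 N, at most 6 mm.
- gourd: orange ceramic gourd, 88 mm across, 92 mm tall, standing loose on the counter; bystander. Origin under its centre.
- canister: closed glass canister with a wooden cap, 90 mm across, 130 mm tall, loose on the counter; bystander. Origin under its centre.
- dispenser: red plastic yerba dispenser, 80 x 100 x 142 mm, loose on the upper tray of the bamboo tiers; bystander. Origin under its centre.
- bombilla: slotted steel bombilla, about 200 mm long, lying loose on the upper tray of the tiers; bystander. Origin under its centre.
Not all that is in view belongs to the job. What is shaped like the holder but turquoise is not meant.

How it is judged:
By the outcome, as a careful person would: the job done as asked, in the order asked, and still so for the second after the job is handed in, with the robot touching nothing.
It also fails if it takes over 72 s, if anything falls off the work surface, if the arm or the gripper's body presses on something with over 40 N, if the wrist force passes 120 N, or if a joint passes its speed limit or range.

## Working session

There is one attempt and no reset: what is moved stays moved. The work goes in short steps, Python scripts to look and compute and a tool call to move; the robot and the scene stay as the last step left them, time stands still between calls to the robot, and variables do not carry over. Pictures are saved under pics/ and viewed, at most 10 in all, crops included, and the job is handed in when it is done.

Besides the shell and the picture viewer there is one more tool, called after "Call:" in YAML: its name, and indented under it one key for each argument. send_rows: Moves the arm, as the interface text tells. Its arguments: {"type":"object","properties":{"rows":{"type":"string"}},"required":["rows"]}

```bash
mkdir -p pics; cat > h.py <<'E'
import numpy as np,cv2
from plant import ctrl
def R(p): return cv2.Rodrigues(np.array(p["rvec"],float))[0]
def w(p,c): return R(p).T@(np.array(c)-np.array(p["tvec"]).ravel())
def px(p,X):
    c=R(p)@np.array(X)+np.array(p["tvec"]).ravel(); return np.array([p["fx"]*c[0]/c[2]+p["cx"],p["fy"]*c[1]/c[2]+p["cy"]])
def ray(p,u,v,z):
    d=R(p).T@np.array([(u-p["cx"])/p["fx"],(v-p["cy"])/p["fy"],1]); o=-R(p).T@np.array(p["tvec"]).ravel()
    return o+d*(z-o[2])/d[2]
E
python3 - <<'E'
from h import *
for n in("scene","top"):
    p=ctrl.read_camera(n); cv2.imwrite(f"pics/{n}0.png",p["frame"][:,:,::-1])
    print(n,"cam at",(-R(p).T@np.array(p["tvec"]).ravel()).round(3))
    for l in("ring_thick","ring_middle","ring_thin","holder","holder_mouth","tray","gourd","canister"):
        for d in ctrl.find_in(p,l)[:3]:
            X=w(p,d["point"]); print(l,round(d["conf"],2),X.round(3),px(p,X).round(0))
s=ctrl.state(); print(s)
E
```

```text
scene cam at [ 1.579 -0.092  1.129]
ring_thick 0.91 [0.591 0.082 0.03 ] [396. 256.]
ring_middle 0.95 [0.587 0.303 0.024] [480. 257.]
ring_thin 0.68 [0.583 0.201 0.019] [440. 257.]
holder 0.84 [ 0.688 -0.198  0.065] [286. 274.]
holder 0.77 [ 0.539 -0.192  0.081] [292. 227.]
holder 0.62 [ 0.565 -0.338  0.072] [236. 236.]
holder_mouth 0.88 [ 0.535 -0.193  0.086] [291. 225.]
holder_mouth 0.84 [ 0.692 -0.197  0.059] [287. 277.]
holder_mouth 0.6 [ 0.563 -0.338  0.066] [236. 237.]
tray 0.86 [0.605 0.202 0.006] [441. 267.]
gourd 0.94 [0.799 0.102 0.079] [413. 309.]
gourd 0.6 [0.586 0.201 0.021] [441. 257.]
gourd 0.17 [0.593 0.081 0.027] [395. 257.]
canister 0.96 [ 0.814 -0.039  0.104] [352. 307.]
top cam at [ 0.505 -0.126  1.133]
ring_thick 0.86 [0.584 0.078 0.026] [227. 256.]
ring_middle 0.97 [0.584 0.304 0.023] [136. 255.]
ring_middle 0.28 [0.584 0.195 0.018] [181. 255.]
ring_thin 0.55 [0.583 0.199 0.017] [179. 255.]
holder 0.85 [ 0.518 -0.198  0.046] [338. 284.]
holder 0.82 [ 0.538 -0.332  0.032] [391. 276.]
holder 0.73 [ 0.666 -0.197  0.034] [337. 225.]
holder_mouth 0.79 [ 0.539 -0.335  
[... 235 characters left out ...]
42  0.129] [274. 174.]
{'time': 0.9, 'joints': array([ 9.31196325e-01,  2.58578577e-01,  1.53499660e+00, -1.15883583e-05,
        1.34799296e+00, -2.02798651e-01]), 'qd': array([ 0.00070512,  0.00111068,  0.00018359,  0.00032789,  0.00127183,
       -0.00053501]), 'joint_torque': array([ 7.35651156e-04, -4.45895326e+01, -2.90895921e+01, -1.03215518e-04,
        3.71471078e-04,  1.72643689e-05]), 'ee_pos': array([0.23265995, 0.49837486, 0.24532265]), 'orientation': array([6.80676047e-01, 3.06694583e+00, 2.78919198e-05]), 'wrist_force': array([ 0.43740684, -0.05143632, -0.23716419]), 'torque': array([ 0.04037409,  0.03268869, -0.00241006]), 'gripper_force': 0.0, 'opening': 0.08551840132355622}
```

```bash
python3 - <<'E'
import cv2
a=cv2.imread("pics/scene0.png");b=cv2.imread("pics/top0.png")
A=cv2.resize(a[180:340,200:360],None,fx=3.75,fy=3.75,interpolation=cv2.INTER_CUBIC)[:600,:400]
cv2.imwrite("pics/c.png",cv2.hconcat([A,cv2.resize(b[195:315,300:380+20],(400,480))[:600] if 0 else cv2.resize(b[190:310,315:415-20],(400,600),interpolation=cv2.INTER_CUBIC)]))
E
```

```text
(no output)
```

View pics/scene0.png

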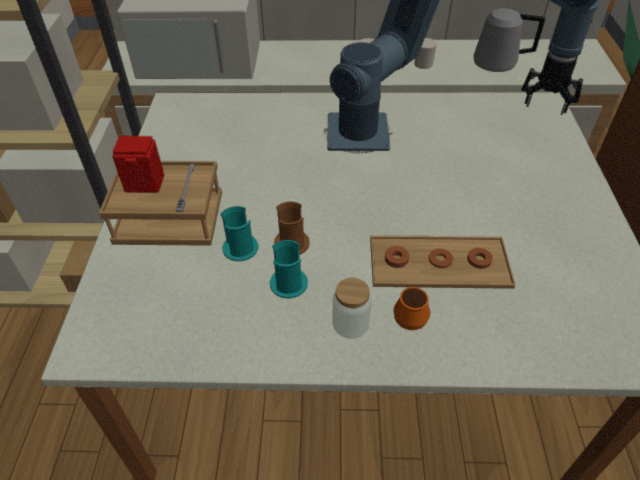

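View pics/top0.png

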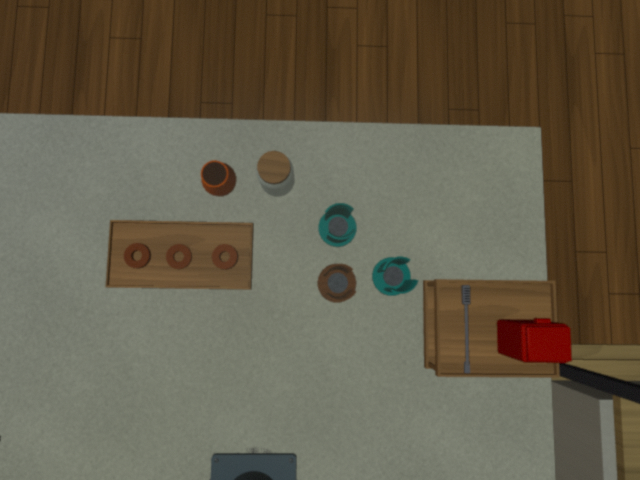

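The brown tube (scene 291,228; top 337,283) is the wooden holder. The tubes at scene (289,268) and (238,235) are turquoise decoys. The rings are at top (227,256), (180,256) and (136,256). Next is an enlarged crop for the tube's cut-outs and the ring thicknesses.

```bash
python3 - <<'E'
import cv2
a=cv2.imread("pics/scene0.png");b=cv2.imread("pics/top0.png")
f=lambda i,y0,y1,x0,x1,w,h:cv2.resize(i[y0:y1,x0:x1],(w,h),interpolation=cv2.INTER_CUBIC)
top=cv2.hconcat([f(a,195,260,265,320,340,400),f(b,258,308,310,367,460,400)])
cv2.imwrite("pics/c.png",cv2.vconcat([top,f(a,242,274,374,502,800,200)]))
E
```

```text
(no output)
```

View pics/c.png

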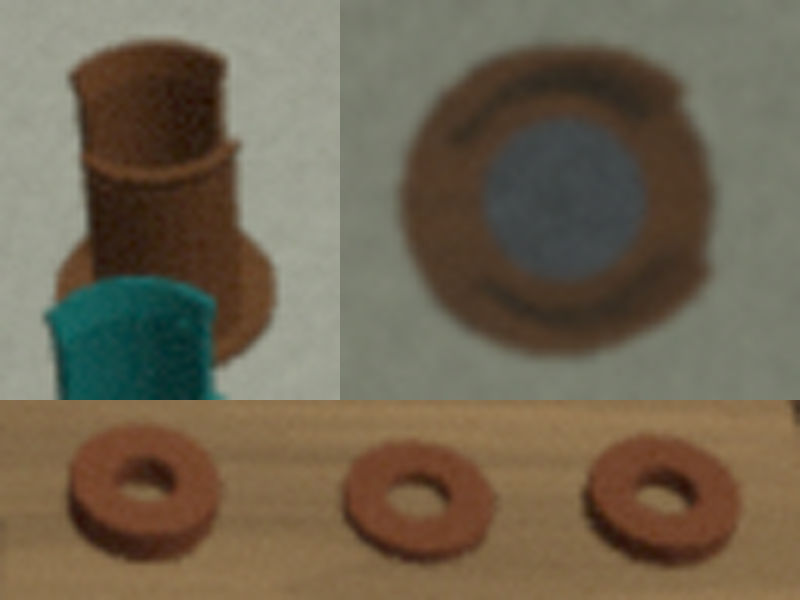

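The rings, left to right in the crop, are thick, thin and middle, which matches the networks. The thick ring has the tallest side wall. The brown tube's cut-outs face roughly ±y with a yaw of about +8°. Next is a two-view silhouette fit.

```bash
cat > fit.py <<'E'
from h import *
from scipy.optimize import minimize
S=4
def poly(p,m,P): cv2.fillConvexPoly(m,cv2.convexHull(np.array([px(p,X)*S for X in P],np.float32).round().astype(np.int32)),1.)
def circ(x,y,z,r,a=np.linspace(0,2*np.pi,25)): return [(x+r*np.cos(t),y+r*np.sin(t),z) for t in a]
def ring(p,m,q,h): poly(p,m,circ(q[0],q[1],q[2],.032)+circ(q[0],q[1],q[2]-h,.032))
def holder(p,m,q,h):
    x,y,yaw=q[0],q[1],q[2]*10
    poly(p,m,circ(x,y,0,.05)+circ(x,y,.008,.05))
    g=np.arcsin(20/37)
    for s in (0,np.pi):
        a=np.linspace(-np.pi/2+g,np.pi/2-g,15)+s+yaw
        for i in range(14):
            b=a[i:i+2]
            poly(p,m,circ(x,y,0,.04,b)+circ(x,y,.106,.04,b)); poly(p,m,circ(x,y,.106,.04,b)+circ(x,y,.12,.044,b)+circ(x,y,.12,.038,b)+circ(x,y,.106,.034,b))
            poly(p,m,circ(x,y,.05,.034,b)+circ(x,y,.106,.034,b))
def crop(p,c,half):
    u,v=px(p,c).round().astype(int); return slice(v-half,v+half),slice(u-half,u+half)
def cost(q,views,model,h):
    e=0
    for p,sl,T,W in views:
        m=np.zeros((480*S,640*S),np.float32); model(p,m,q,h)
        M=cv2.resize(m,(640,480),interpolation=cv2.INTER_AREA)[sl]
        e+=(W*(M-T)**2).sum()/(T*W).sum()
    return e
def fit(pics,c,half,model,h,q0,lo,hi):
    views=[]
    for p in pics:
        sl=crop(p,c,half); f=p["frame"][sl].astype(float)+1
        r=f[...,0]/f[...,1]; T=np.clip((r-lo)/(hi-lo),0,1)
        W=np.ones_like(T)
        if model is holder: W[cv2.dilate((r<.8).astype(np.uint8),np.ones((3,3)))>0]=0; k=(f.max(2)<125)&(r>.8)&(r<1.15); T[k]=1
        else:
            n=cv2.morphologyEx(T,cv2.MORPH_CLOSE,np.ones((9,9))); T=n
        views.append((p,sl,T,W))
    q0=np.array(q0,float)
    sx=np.vstack([q0]+[q0+np.eye(3)[i]*.01 for i in range(3)])
    r=minimize(cost,q0,args=(views,model,h),method="Nelder-Mead",options=dict(initial_simplex=sx,xatol=2e-4,fatol=1e-4))
    return r.x,r.fun
E
python3 - <<'E'
from fit import *
P=[ctrl.read_camera(n) for n in("scene","top")]
print("tips",ctrl.tips_ahead, P[0]["fx"],P[1]["fx"])
for n,h,c in(("thick",.02,(.585,.08,.025)),("thin",.01,(.583,.199,.015)),("mid",.015,(.584,.304,.02))):
    print(n,fit(P,c,16,ring,h,c,1.5,1.9))
for v in (P,P[:1],P[1:]):
  print("holder",fit(v,(.515,-.195,.06),34,holder,0,(.515,-.195,.015),1.15,1.4))
E
```

```text
tips 0.014 559.8141933119364 440.4497562908285
thick (array([ 0.47842326,  0.22236499, -0.17361657]), np.float64(1.0913224387777927))
thin (array([0.57861352, 0.20721909, 0.01251075]), np.float64(1.1536836883057044))
mid (array([0.5782526 , 0.30549514, 0.01751559]), np.float64(0.5639431058159827))
holder (array([ 0.52545832, -0.19695272,  0.0130732 ]), np.float64(0.69917582389802))
holder (array([ 0.52641273, -0.1967132 ,  0.01066076]), np.float64(0.06702841429929722))
holder (array([ 0.52475711, -0.19942635,  0.02089827]), np.float64(0.6249972705226983))
```

```bash
python3 - <<'E'
from fit import *
a=cv2.imread("pics/scene0.png").astype(float)+1;b=cv2.imread("pics/top0.png").astype(float)+1
for n,i,v,us in(("s",a,259,range(385,410,2)),("s",a,259,range(430,455,2)),("t",b,256,range(212,244,2)),("t hold",b,285,range(314,362,3)),("t hold v",b,268,range(314,362,3))):
    print(n,[(u,round(i[v,u,2]/i[v,u,1],2),int(i[v,u].max())) for u in us])
E
```

```text
s [(385, np.float64(1.69), 61), (387, np.float64(1.8), 72), (389, np.float64(1.6), 115), (391, np.float64(1.69), 118), (393, np.float64(1.69), 115), (395, np.float64(1.62), 117), (397, np.float64(1.59), 119), (399, np.float64(1.66), 118), (401, np.float64(1.66), 118), (403, np.float64(1.65), 119), (405, np.float64(1.72), 115), (407, np.float64(1.72), 112), (409, np.float64(1.26), 127)]
s [(430, np.float64(1.67), 110), (432, np.float64(1.68), 116), (434, np.float64(1.71), 118), (436, np.float64(1.55), 118), (438, np.float64(1.28), 129), (440, np.float64(1.23), 132), (442, np.float64(1.24), 129), (444, np.float64(1.31), 122), (446, np.float64(1.66), 116), (448, np.float64(1.7), 114), (450, np.float64(1.65), 114), (452, np.float64(1.47), 116), (454, np.float64(1.24), 129)]
t [(212, np.float64(1.54), 94), (214, np.float64(1.67), 92), (216, np.float64(1.63), 93), (218, np.float64(1.64), 82), (220, np.float64(1.33), 73), (222, np.float64(1.26), 101), (224, np.float64(1.27), 100), (226, np.float64(1.28), 100), (228, np.float64(1.29), 99), (230, np.float64(1.56), 92), (232, np.float64(1.65),
[... 409 characters left out ...]
64(0.93), 69), (341, np.float64(0.94), 71), (344, np.float64(0.91), 71), (347, np.float64(1.12), 75), (350, np.float64(1.42), 81), (353, np.float64(1.38), 80), (356, np.float64(1.03), 107), (359, np.float64(0.97), 124)]
t hold v [(314, np.float64(0.98), 126), (317, np.float64(0.97), 128), (320, np.float64(0.98), 124), (323, np.float64(1.03), 113), (326, np.float64(1.35), 81), (329, np.float64(1.32), 74), (332, np.float64(1.21), 57), (335, np.float64(1.19), 51), (338, np.float64(1.16), 51), (341, np.float64(1.18), 47), (344, np.float64(1.24), 57), (347, np.float64(1.33), 64), (350, np.float64(1.33), 80), (353, np.float64(0.99), 118), (356, np.float64(0.97), 122), (359, np.float64(0.97), 122)]
```

```bash
sed -i 's/k=.*; T\[k\]=1/k=(f.max(2)<90)\&(r>.8); T[k]=1/; s/np.ones((9,9))/np.ones((13,13))/' fit.py
python3 - <<'E'
from fit import *
P=[ctrl.read_camera(n) for n in("scene","top")]
for n,h,c in(("thick",.02,(.585,.08,.025)),("thin",.01,(.583,.199,.015)),("mid",.015,(.584,.304,.02))):
    print(n,fit(P,c,17,ring,h,c,1.3,1.6))
for v,lo in ((P,1.08),(P[:1],1.15),(P[1:],1.03)):
  print("holder",fit(v,(.525,-.197,.05),32,holder,0,(.525,-.197,.012),lo,lo+.25))
E
```

```text
thick (array([0.57935414, 0.09118221, 0.02100742]), np.float64(0.30906878884502487))
thin (array([0.57954078, 0.20635063, 0.01561027]), np.float64(0.3722782905958924))
mid (array([0.58015391, 0.30760374, 0.01700811]), np.float64(0.4981392522507302))
holder (array([ 0.52180343, -0.19776005,  0.01183505]), np.float64(0.1538444312473142))
holder (array([ 0.52739652, -0.19791548,  0.01335992]), np.float64(0.08508830700592628))
holder (array([ 0.51975176, -0.19841416,  0.01982866]), np.float64(0.03895097447183631))
```

```bash
python3 - <<'E'
from fit import *
P=[ctrl.read_camera(n) for n in("scene","top")]
for n,h,c in(("thick",.02,(.585,.08,.028)),("thin",.01,(.583,.199,.018)),("mid",.015,(.584,.304,.023))):
    for p in P:
        f=p["frame"].astype(float)+1; f=cv2.GaussianBlur(f,(3,3),0); sl=crop(p,c,18)
        k=(f[...,0]/f[...,1]>1.43)[sl].astype(np.uint8)
        N,L,st,_=cv2.connectedComponentsWithStats(k); i=1+st[1:,4].argmax()
        T=np.zeros(k.shape,np.float32); H=cv2.convexHull(cv2.findContours((L==i).astype(np.uint8),0,1)[0][0]); cv2.fillConvexPoly(T,H,1.)
        cx=np.argwhere(T>0).mean(0)+[sl[0].start,sl[1].start]; x=np.array(c,float)
        for _ in range(6):  # shift model until its silhouette centroid agrees, z fixed at 8mm+h
            m=np.zeros((480*S,640*S),np.float32); ring(p,m,x,h); d=(np.argwhere(m>0).mean(0)+.5)/S-.5
            x+=ray(p,cx[1],cx[0],c[2])-ray(p,d[1],d[0],c[2])
        M=cv2.resize(m,(640,480),interpolation=cv2.INTER_AREA)
        print(n,x.round(4),"px",cx.round(1)[::-1],"area",T.sum(),round(M.sum()))
E
```

```text
thick [0.5828 0.0867 0.028 ] px [396.5 256.3] area 434.0 472
thick [0.5823 0.0861 0.028 ] px [224.  256.2] area 512.0 557
thin [0.5819 0.2036 0.018 ] px [440.5 257.8] area 369.0 412
thin [0.5813 0.2015 0.018 ] px [178.3 256.1] area 528.0 547
mid [0.5822 0.3055 0.023 ] px [479.6 257.6] area 403.0 453
mid [0.5818 0.3046 0.023 ] px [136.4 255.1] area 552.0 583
```

```bash
cat > go.py <<'E'
# usage: go.py x y z yaw(deg) n grip : prints world error and n rows from the measured pose
import sys
from h import *
s=ctrl.state(); Rm=cv2.Rodrigues(s["orientation"])[0]; yaw=np.degrees(np.arctan2(Rm[1,1],Rm[0,1]))
x,y,z,ty=map(float,sys.argv[1:5]); n=int(sys.argv[5]); g=sys.argv[6]
D=(np.array([x,y,z])-s["ee_pos"])*1000/n; d=(yaw-ty)/n
print("yaw",yaw.round(2),"pos",s["ee_pos"].round(4),"t",s["time"])
out=[]
for i in range(n):
    t=np.radians(yaw-d*i); out.append(f"{-np.sin(t)*D[0]+np.cos(t)*D[1]:.1f} {np.cos(t)*D[0]+np.sin(t)*D[1]:.1f} {-D[2]:.1f} 0 0 {d:.2f} {g}")
print("; ".join(out[:12])); print("; ".join(out[12:]))
E
python3 go.py .5825 .0865 .12 0 16 84
```

```text
yaw 64.97 pos [0.2327 0.4984 0.2453] t 1.2
-30.7 -14.1 7.8 0 0 4.06 84; -31.6 -11.9 7.8 0 0 4.06 84; -32.4 -9.6 7.8 0 0 4.06 84; -33.0 -7.3 7.8 0 0 4.06 84; -33.4 -4.9 7.8 0 0 4.06 84; -33.7 -2.5 7.8 0 0 4.06 84; -33.8 -0.2 7.8 0 0 4.06 84; -33.7 2.2 7.8 0 0 4.06 84; -33.5 4.6 7.8 0 0 4.06 84; -33.0 7.0 7.8 0 0 4.06 84; -32.5 9.3 7.8 0 0 4.06 84; -31.7 11.6 7.8 0 0 4.06 84
-30.8 13.8 7.8 0 0 4.06 84; -29.8 15.9 7.8 0 0 4.06 84; -28.6 18.0 7.8 0 0 4.06 84; -27.2 20.0 7.8 0 0 4.06 84
```

Call:
send_rows:
  rows: "-30.7 -14.1 7.8 0 0 4.06 84; -31.6 -11.9 7.8 0 0 4.06 84; -32.4 -9.6 7.8 0 0 4.06 84; -33 -7.3 7.8 0 0 4.06 84; -33.4 -4.9 7.8 0 0 4.06 84; -33.7 -2.5 7.8 0 0 4.06 84; -33.8 -0.2 7.8 0 0 4.06 84; -33.7 2.2 7.8 0 0 4.06 84; -33.5 4.6 7.8 0 0 4.06 84; -33 7 7.8 0 0 4.06 84; -32.5 9.3 7.8 0 0 4.06 84; -31.7 11.6 7.8 0 0 4.06 84"

```text
time: 2.2
ee_pos: [0.4961, 0.1879, 0.1515]
orientation: [1.889, 2.51, 0.001]
wrist_force: [-0.6, 0.8, 0.2]
opening: 0.0719
gripper_force: 0.0
```

Call:
send_rows:
  rows: "-30.8 13.8 7.8 0 0 4.06 84; -29.8 15.9 7.8 0 0 4.06 84; -28.6 18 7.8 0 0 4.06 84; -27.2 20 7.8 0 0 4.06 84; 0 0 0 0 0 0 84; 0 0 0 0 0 0 84; 0 0 0 0 0 0 84"

```text
time: 2.78
ee_pos: [0.582, 0.0866, 0.1202]
orientation: [-2.22, -2.221, 0.001]
wrist_force: [-0.3, 0.8, 0.7]
opening: 0.0717
gripper_force: 0.0
```

```bash
python3 go.py .5825 .0865 .06 0 3 84; python3 - <<'E'
from h import *
s=ctrl.state();print(s["opening"],s["joints"].round(3))
p=ctrl.read_camera("scene");i=p["frame"][:,:,::-1]
X=s["ee_pos"];print(px(p,X),px(p,X-[0,0,.014]),px(p,X-[0,0,.001]))
cv2.imwrite("pics/g1.png",cv2.resize(i[190:280,340:460],(800,600),interpolation=cv2.INTER_CUBIC))
E
```

```text
yaw 0.02 pos [0.582  0.0866 0.1202] t 2.7833
-0.0 0.2 20.1 0 0 0.01 84; -0.0 0.2 20.1 0 0 0.01 84; -0.0 0.2 20.1 0 0 0.01 84

0.0717105922332539 [-0.042  0.435  1.603  0.     1.104 -0.042]
[400.52910768 229.32397188] [399.983892   233.19842635] [400.48990283 229.60257248]
```

View pics/g1.png

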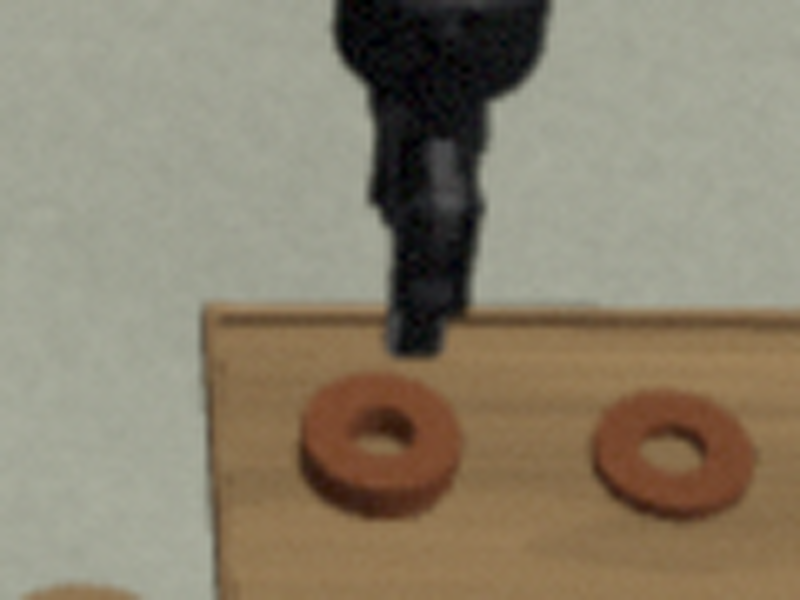

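```bash
python3 - <<'E'
from h import *
p=ctrl.read_camera("scene")
for x in(.618,.625,.632):
  for z in(.12,.11,.1): print(x,z,px(p,[x,.0866,z]).round(1))
E
```

```text
0.618 0.12 [401.7 239.7]
0.618 0.11 [401.3 242.5]
0.618 0.1 [400.9 245.2]
0.625 0.12 [401.9 241.8]
0.625 0.11 [401.5 244.6]
0.625 0.1 [401.1 247.3]
0.632 0.12 [402.2 243.9]
0.632 0.11 [401.8 246.6]
0.632 0.1 [401.3 249.4]
```

Call:
send_rows:
  rows: "0 0.5 30 0 0 0 84; 0 0 30 0 0 0 84; 0 0 20 0 0 0 84; 0 0 14 0 0 0 84; 0 0 3 0 0 0 84; 0 0 0 0 0 0 84; 0 0 0 0 0 0 84"

```text
time: 3.47
ee_pos: [0.5834, 0.0872, 0.0246]
orientation: [2.219, 2.222, 0.002]
wrist_force: [0.9, -0.6, 0.6]
opening: 0.0722
gripper_force: 0.0
```

Call:
send_rows:
  rows: "0 0 1 0 0 0 84; 0 0 0.5 0 0 0 84; 0 0 0 0 0 0 84"

```text
time: 3.72
ee_pos: [0.5836, 0.0865, 0.023]
orientation: [2.22, 2.221, 0.002]
wrist_force: [0.4, 0.0, 0.1]
opening: 0.0715
gripper_force: 0.0
```

Call:
send_rows:
  rows: "0 0 1 0 0 0 84; 0 0 0 0 0 0 84; 0 0 0 0 0 0 84"

```text
time: 3.97
ee_pos: [0.5831, 0.0864, 0.0211]
orientation: [2.221, 2.221, 0.0]
wrist_force: [-0.2, -0.4, -0.3]
opening: 0.0716
gripper_force: 0.0
```

Call:
send_rows:
  rows: "0 0 1 0 0 0 84; 0 0 1 0 0 0 84; 0 0 0 0 0 0 84"

```text
time: 4.22
ee_pos: [0.5828, 0.0864, 0.0187]
orientation: [-2.221, -2.221, 0.001]
wrist_force: [-1.0, -0.4, -0.2]
opening: 0.0721
gripper_force: 0.0
```

Call:
send_rows:
  rows: "0 0 1 0 0 0 84; 0 0 0.5 0 0 0 84; 0 0 0 0 0 0 84"

```text
time: 4.47
ee_pos: [0.5829, 0.0865, 0.0173]
orientation: [-2.221, -2.222, 0.0]
wrist_force: [-0.5, 0.4, 0.0]
opening: 0.0721
gripper_force: 0.0
```

Call:
send_rows:
  rows: "0 0 1 0 0 0 84; 0 0 0 0 0 0 84; 0 0 0 0 0 0 84"

```text
time: 4.72
ee_pos: [0.583, 0.0865, 0.0164]
orientation: [-2.221, -2.222, 0.0]
wrist_force: [0.2, -0.6, 0.7]
opening: 0.0715
gripper_force: 0.0
```

Call:
send_rows:
  rows: "0 0 1 0 0 0 84; 0 0 0 0 0 0 84; 0 0 0 0 0 0 84"

```text
time: 4.97
ee_pos: [0.583, 0.0865, 0.0154]
orientation: [-2.221, -2.222, 0.0]
wrist_force: [-0.5, -0.6, 0.4]
opening: 0.0721
gripper_force: 0.0
```

Call:
send_rows:
  rows: "0 0 1 0 0 0 84; 0 0 0 0 0 0 84; 0 0 0 0 0 0 84"

```text
time: 5.22
ee_pos: [0.583, 0.0865, 0.0145]
orientation: [-2.221, -2.222, 0.0]
wrist_force: [0.7, -0.1, -0.1]
opening: 0.0721
gripper_force: 0.0
```

Call:
send_rows:
  rows: "0 0 1 0 0 0 84; 0 0 0 0 0 0 84; 0 0 0 0 0 0 84"

```text
time: 5.47
ee_pos: [0.5832, 0.0865, 0.0138]
orientation: [2.221, 2.221, 0.0]
wrist_force: [-1.2, -0.0, 3.6]
opening: 0.0712
gripper_force: 1.7
```

Call:
send_rows:
  rows: "0 0 -10 0 0 0 84; 0 0 -8 0 0 0 84; 0 0 0 0 0 0 84; 0 0 0 0 0 0 84; 0 0 0 0 0 0 60; 0 0 0 0 0 0 50; 0 0 0 0 0 0 50; 0 0 0 0 0 0 50; 0 0 0 0 0 0 50"

```text
time: 6.22
ee_pos: [0.5833, 0.0865, 0.0328]
orientation: [2.22, 2.222, 0.001]
wrist_force: [-3.4, 0.7, 10.6]
opening: 0.06
gripper_force: 61.8
```

Call:
send_rows:
  rows: "0 0 0 0 0 0 50; 0 0 0 0 0 0 50"

```text
time: 6.38
ee_pos: [0.5832, 0.0865, 0.0328]
orientation: [2.22, 2.222, 0.001]
wrist_force: [-2.6, 0.1, 11.1]
opening: 0.06
gripper_force: 61.8
```

```bash
python3 - <<'E'
from h import *
s=ctrl.state();print(s["opening"],s["ee_pos"].round(4),s["wrist_force"].round(1),s["torque"].round(2))
p=ctrl.read_camera("scene");i=p["frame"][:,:,::-1];q=ctrl.read_camera("top");j=q["frame"][:,:,::-1]
f=lambda a:cv2.resize(a,(400,500),interpolation=cv2.INTER_CUBIC)
cv2.imwrite("pics/g2.png",cv2.hconcat([f(i[225:275,376:416]),f(j[230:280,204:244])]))
E
```

```text
0.0600372790565994 [0.5832 0.0865 0.0328] [-2.6  0.1 11.1] [-0.01  0.65  0.07]
```

View pics/g2.png

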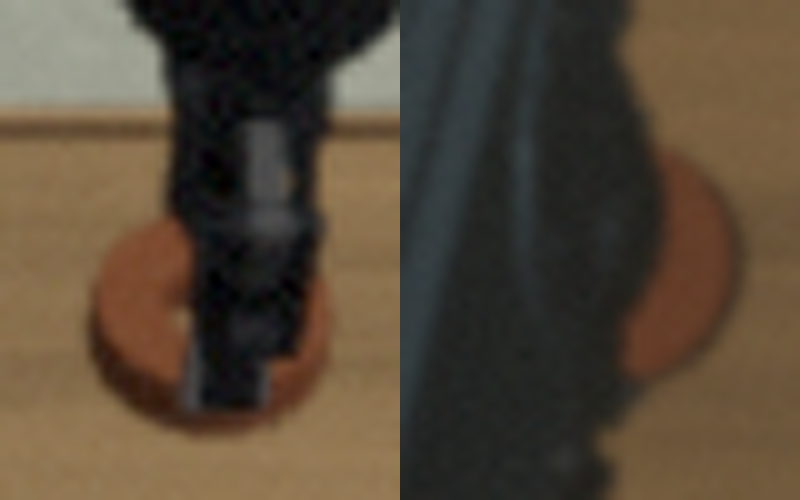

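Call:
send_rows:
  rows: "0 0 -2 0 0 0 50; 0 0 -8 0 0 0 50; 0 0 -20 0 0 0 50; 0 0 0 0 0 0 50; 0 0 0 0 0 0 50; 0 0 0 0 0 0 50"

```text
time: 6.98
ee_pos: [0.5827, 0.0864, 0.061]
orientation: [-2.221, -2.221, 0.001]
wrist_force: [-0.1, 0.1, -0.7]
opening: 0.0598
gripper_force: 65.0
```

```bash
python3 - <<'E'
from h import *
s=ctrl.state();print(s["opening"],s["ee_pos"].round(4),s["wrist_force"].round(1),s["torque"].round(2))
p=ctrl.read_camera("scene");i=p["frame"][:,:,::-1]
cv2.imwrite("pics/g3.png",cv2.resize(i[215:275,356:436],(800,600),interpolation=cv2.INTER_CUBIC))
E
```

```text
0.05977771341252202 [0.5827 0.0864 0.061 ] [-0.1  0.1 -0.7] [ 0.04  0.01 -0.07]
```

View pics/g3.png

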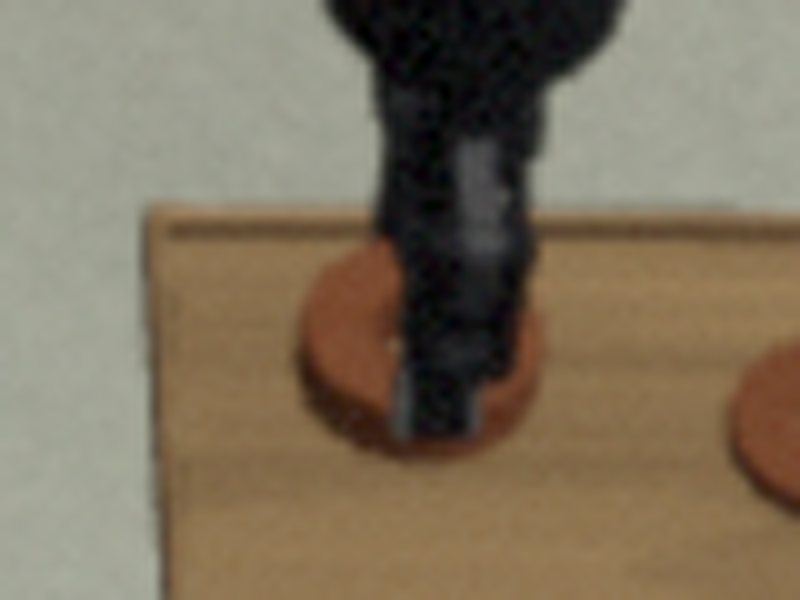

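```bash
python3 - <<'E'
from fit import *
P=[ctrl.read_camera(n) for n in("scene","top")]
p=P[1]
for (u,v,z) in((337.,282.9,.06),(337.8,283,.045)): print(ray(p,u,v,z))
f=cv2.GaussianBlur(p["frame"],(3,3),0).astype(float)
# grey floor disc centroid in top view
sl=crop(p,(.521,-.198,.04),14); g=f[sl]; k=((g[...,0]/g[...,1]<1.08)&(g.max(2)<95)).astype(np.uint8)
N,L,st,c=cv2.connectedComponentsWithStats(k); i=1+st[1:,4].argmax(); u,v=c[i]+[sl[1].start,sl[0].start]; print("disc",u,v,st[i],ray(p,u,v,.045))
# scene: print chord corners fit residual on a grid of x
for pp,lo in((P[0],1.1),(P[1],1.03)):
  for x in(.518,.521,.524,.527):
    best=min((fit([pp],(.523,-.198,.05),30,holder,0,(x,-.198,.015),lo,lo+.25)[1],x) for _ in(0,)) if 0 else None
print(fit(P[:1],(.523,-.198,.06),32,holder,0,(.521,-.198,.016),1.25,1.4),fit(P[1:],(.523,-.198,.06),32,holder,0,(.521,-.198,.012),1.1,1.3))
E
python3 go.py .521 -.198 .2 -80.5 14 50
```

```text
[ 0.51968089 -0.19540732  0.06      ]
[ 0.5196689 -0.1983601  0.045    ]
disc 337.33110367892976 282.4916387959866 [  4   5  20  20 299] [ 0.52089984 -0.19719037  0.045     ]
(array([ 0.52837432, -0.19795193,  0.01280541]), np.float64(0.10684142960906068)) (array([ 0.52005067, -0.19842777,  0.00976203]), np.float64(0.0771770613008015))
yaw 0.01 pos [0.5823 0.0865 0.0605] t 7.1333
-20.3 -4.4 -10.0 0 0 5.75 50; -20.7 -2.3 -10.0 0 0 5.75 50; -20.8 -0.2 -10.0 0 0 5.75 50; -20.7 1.8 -10.0 0 0 5.75 50; -20.4 3.9 -10.0 0 0 5.75 50; -19.9 5.9 -10.0 0 0 5.75 50; -19.2 7.9 -10.0 0 0 5.75 50; -18.3 9.8 -10.0 0 0 5.75 50; -17.3 11.6 -10.0 0 0 5.75 50; -16.0 13.2 -10.0 0 0 5.75 50; -14.6 14.8 -10.0 0 0 5.75 50; -13.1 16.2 -10.0 0 0 5.75 50
-11.4 17.4 -10.0 0 0 5.75 50; -9.6 18.5 -10.0 0 0 5.75 50
```

Call:
send_rows:
  rows: "-20.3 -4.4 -10 0 0 5.75 50; -20.7 -2.3 -10 0 0 5.75 50; -20.8 -0.2 -10 0 0 5.75 50; -20.7 1.8 -10 0 0 5.75 50; -20.4 3.9 -10 0 0 5.75 50; -19.9 5.9 -10 0 0 5.75 50; -19.2 7.9 -10 0 0 5.75 50; -18.3 9.8 -10 0 0 5.75 50; -17.3 11.6 -10 0 0 5.75 50; -16 13.2 -10 0 0 5.75 50; -14.6 14.8 -10 0 0 5.75 50; -13.1 16.2 -10 0 0 5.75 50"

```text
time: 8.13
ee_pos: [0.5298, -0.1582, 0.1813]
orientation: [-3.089, -0.565, 0.002]
wrist_force: [0.4, 0.9, -1.6]
opening: 0.0601
gripper_force: 65.0
```

Call:
send_rows:
  rows: "-11.4 17.4 -10 0 0 5.75 50; -9.6 18.5 -10 0 0 5.75 50; 0 0 0 0 0 1 50; 0 0 0 0 0 0 50; 0 0 0 0 0 0 50; 0 0 0 0 0 0 50"

```text
time: 8.63
ee_pos: [0.5213, -0.1969, 0.2005]
orientation: [-3.131, -0.236, 0.002]
wrist_force: [-0.2, -0.4, -1.8]
opening: 0.0598
gripper_force: 65.0
```

```bash
python3 go.py .521 -.198 .152 -81.5 3 50; python3 - <<'E'
from h import *
s=ctrl.state();print(s["opening"],s["wrist_force"].round(1))
p=ctrl.read_camera("scene");i=p["frame"][:,:,::-1];q=ctrl.read_camera("top");j=q["frame"][:,:,::-1]
f=lambda a:cv2.resize(a,(400,600),interpolation=cv2.INTER_CUBIC)
cv2.imwrite("pics/g4.png",cv2.hconcat([f(i[165:255,260:320]),f(j[238:328,308:368])]))
E
```

```text
yaw -81.37 pos [ 0.5213 -0.1969  0.2005] t 8.6333
-0.2 0.3 16.2 0 0 0.04 50; -0.2 0.3 16.2 0 0 0.04 50; -0.2 0.3 16.2 0 0 0.04 50

0.05982672884035257 [-0.2 -0.4 -1.8]
```

View pics/g4.png

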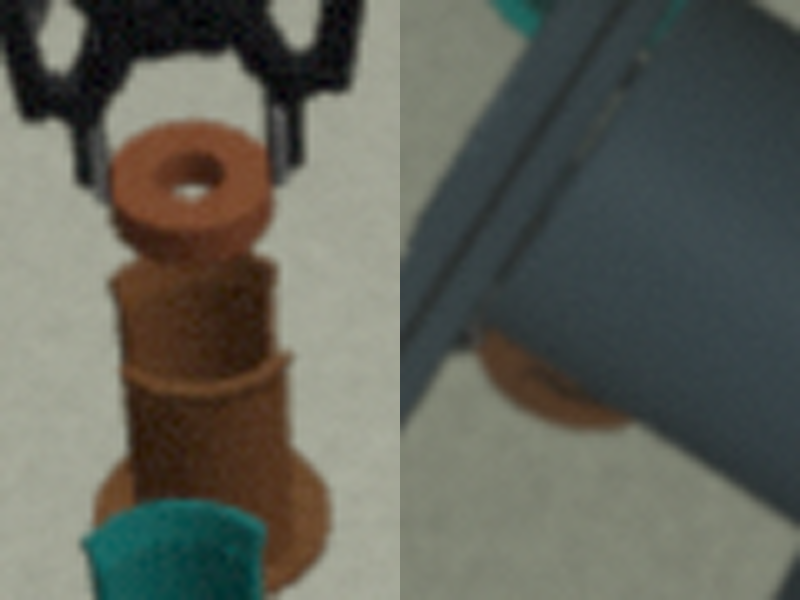

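Call:
send_rows:
  rows: "-0.3 0.5 17 0 0 0 50; -0.3 0.5 17 0 0 0 50; 0 0 12 0 0 0 50; 0 0 2 0 0 0 50; 0 0 0 0 0 0 50; 0 0 0 0 0 0 50"

```text
time: 9.23
ee_pos: [0.5216, -0.1989, 0.1539]
orientation: [3.133, 0.235, 0.0]
wrist_force: [-0.4, -1.1, -1.1]
opening: 0.0597
gripper_force: 65.0
```

Call:
send_rows:
  rows: "0 0 2 0 0 0 50; 0 0 2 0 0 0 50; 0 0 2 0 0 0 50; 0 0 0 0 0 0 50; 0 0 0 0 0 0 50"

```text
time: 9.65
ee_pos: [0.5212, -0.1992, 0.1476]
orientation: [3.133, 0.233, 0.0]
wrist_force: [-0.6, -0.4, -1.1]
opening: 0.0598
gripper_force: 65.0
```

Call:
send_rows:
  rows: "0 0 1 0 0 0 50; 0 0 1 0 0 0 50; 0 0 1 0 0 0 50; 0 0 0 0 0 0 50"

```text
time: 9.98
ee_pos: [0.5211, -0.1991, 0.1443]
orientation: [-3.133, -0.233, 0.001]
wrist_force: [-0.1, 0.1, -1.0]
opening: 0.0595
gripper_force: 65.0
```

Call:
send_rows:
  rows: "0 0 1.5 0 0 0 50; 0 0 1.5 0 0 0 50; 0 0 1 0 0 0 50; 0 0 0 0 0 0 50"

```text
time: 10.32
ee_pos: [0.5211, -0.1991, 0.1402]
orientation: [-3.133, -0.233, 0.001]
wrist_force: [0.6, 0.3, -1.2]
opening: 0.0594
gripper_force: 65.0
```

Call:
send_rows:
  rows: "0 0 1.5 0 0 0 50; 0 0 1.5 0 0 0 50; 0 0 1 0 0 0 50; 0 0 0 0 0 0 50"

```text
time: 10.65
ee_pos: [0.5211, -0.1991, 0.1362]
orientation: [-3.133, -0.233, 0.001]
wrist_force: [-0.5, -0.4, -0.6]
opening: 0.0599
gripper_force: 65.0
```

Call:
send_rows:
  rows: "0 0 1 0 0 0 50; 0 0 1 0 0 0 50; 0 0 1 0 0 0 50; 0 0 0 0 0 0 50"

```text
time: 10.98
ee_pos: [0.5212, -0.1991, 0.1333]
orientation: [-3.133, -0.233, 0.0]
wrist_force: [0.3, -0.4, -1.3]
opening: 0.0598
gripper_force: 65.0
```

Call:
send_rows:
  rows: "0 0 1 0 0 0 50; 0 0 1 0 0 0 50; 0 0 1 0 0 0 50; 0 0 0 0 0 0 50"

```text
time: 11.32
ee_pos: [0.521, -0.199, 0.1304]
orientation: [-3.133, -0.233, 0.001]
wrist_force: [-1.8, 0.1, 0.2]
opening: 0.06
gripper_force: 65.2
```

Call:
send_rows:
  rows: "0 0 1 0 0 0 50; 0 0 1 0 0 0 50; 0 0 1 0 0 0 50; 0 0 0 0 0 0 50"

```text
time: 11.65
ee_pos: [0.5209, -0.1991, 0.1276]
orientation: [3.133, 0.233, -0.001]
wrist_force: [-1.9, -0.1, -1.1]
opening: 0.06
gripper_force: 65.0
```

Call:
send_rows:
  rows: "0 0 2 0 0 0 50; 0 0 2 0 0 0 50; 0 0 1 0 0 0 50; 0 0 0 0 0 0 50"

```text
time: 11.98
ee_pos: [0.5208, -0.1987, 0.1218]
orientation: [-3.132, -0.233, 0.002]
wrist_force: [-4.1, 1.8, 0.1]
opening: 0.0598
gripper_force: 65.2
```

Call:
send_rows:
  rows: "-0.8 -0.3 0 0 0 0 50; -0.7 0 0 0 0 0 50; 0 0 0 0 0 0 50; 0 0 0 0 0 0 50"

```text
time: 12.32
ee_pos: [0.5202, -0.1991, 0.1226]
orientation: [3.133, 0.233, 0.002]
wrist_force: [0.8, 1.8, -2.1]
opening: 0.0597
gripper_force: 64.9
```

Call:
send_rows:
  rows: "0 0 2 0 0 0 50; 0 0 2 0 0 0 50; 0 0 2 0 0 0 50; 0 0 0 0 0 0 50; 0 0 0 0 0 0 50"

```text
time: 12.73
ee_pos: [0.5201, -0.1991, 0.1165]
orientation: [3.133, 0.233, 0.001]
wrist_force: [1.4, 1.2, -2.3]
opening: 0.0602
gripper_force: 65.1
```

Call:
send_rows:
  rows: "0 0 2 0 0 0 50; 0 0 2 0 0 0 50; 0 0 2 0 0 0 50; 0 0 0 0 0 0 50; 0 0 0 0 0 0 50"

```text
time: 13.15
ee_pos: [0.52, -0.199, 0.1104]
orientation: [-3.133, -0.233, -0.001]
wrist_force: [2.3, 3.4, -0.5]
opening: 0.0597
gripper_force: 65.1
```

Call:
send_rows:
  rows: "0.4 -0.6 0 0 0 0 50; 0 -0.4 0 0 0 0 50; 0 0 1 0 0 0 50; 0 0 2 0 0 0 50; 0 0 0 0 0 0 50"

```text
time: 13.57
ee_pos: [0.5195, -0.1981, 0.107]
orientation: [-3.133, -0.233, 0.002]
wrist_force: [-0.2, -0.6, -2.0]
opening: 0.0602
gripper_force: 65.1
```

Call:
send_rows:
  rows: "0 0 2 0 0 0 50; 0 0 2 0 0 0 50; 0 0 2 0 0 0 50; 0 0 0 0 0 0 50; 0 0 0 0 0 0 50"

```text
time: 13.98
ee_pos: [0.5199, -0.198, 0.1013]
orientation: [-3.133, -0.233, 0.001]
wrist_force: [-0.0, -0.5, -1.9]
opening: 0.0595
gripper_force: 65.1
```

Call:
send_rows:
  rows: "0 0 2 0 0 0 50; 0 0 2 0 0 0 50; 0 0 2 0 0 0 50; 0 0 0 0 0 0 50; 0 0 0 0 0 0 50"

```text
time: 14.4
ee_pos: [0.5199, -0.1979, 0.0953]
orientation: [-3.133, -0.233, 0.0]
wrist_force: [-0.2, -0.2, -2.5]
opening: 0.0595
gripper_force: 65.1
```

Call:
send_rows:
  rows: "0 0 2 0 0 0 50; 0 0 2 0 0 0 50; 0 0 2 0 0 0 50; 0 0 1 0 0 0 50; 0 0 0 0 0 0 50"

```text
time: 14.82
ee_pos: [0.5198, -0.1979, 0.0881]
orientation: [-3.133, -0.233, 0.001]
wrist_force: [-0.5, -0.4, -0.7]
opening: 0.06
gripper_force: 65.1
```

Call:
send_rows:
  rows: "0 0 1 0 0 0 50; 0 0 0.5 0 0 0 50; 0 0 0 0 0 0 50"

```text
time: 15.07
ee_pos: [0.52, -0.198, 0.0869]
orientation: [-3.133, -0.233, 0.0]
wrist_force: [-0.6, 0.2, -1.6]
opening: 0.0598
gripper_force: 65.1
```

Call:
send_rows:
  rows: "0 0 1 0 0 0 50; 0 0 0 0 0 0 50; 0 0 0 0 0 0 50"

```text
time: 15.32
ee_pos: [0.52, -0.198, 0.086]
orientation: [-3.133, -0.233, 0.0]
wrist_force: [-0.5, -0.1, -1.1]
opening: 0.0592
gripper_force: 65.1
```

Call:
send_rows:
  rows: "0 0 1 0 0 0 50; 0 0 0 0 0 0 50; 0 0 0 0 0 0 50"

```text
time: 15.57
ee_pos: [0.5199, -0.198, 0.0849]
orientation: [-3.133, -0.233, 0.0]
wrist_force: [0.4, 0.5, -0.8]
opening: 0.0597
gripper_force: 65.1
```

Call:
send_rows:
  rows: "0 0 1 0 0 0 50; 0 0 0 0 0 0 50; 0 0 0 0 0 0 50"

```text
time: 15.82
ee_pos: [0.52, -0.198, 0.0839]
orientation: [-3.133, -0.233, 0.0]
wrist_force: [-2.0, 0.3, -1.4]
opening: 0.0598
gripper_force: 65.1
```

Call:
send_rows:
  rows: "0 0 1 0 0 0 50; 0 0 0 0 0 0 50; 0 0 0 0 0 0 50"

```text
time: 16.07
ee_pos: [0.52, -0.198, 0.0829]
orientation: [-3.133, -0.233, 0.0]
wrist_force: [0.5, -0.2, -1.8]
opening: 0.0599
gripper_force: 65.1
```

Call:
send_rows:
  rows: "0 0 1 0 0 0 50; 0 0 0 0 0 0 50; 0 0 0 0 0 0 50"

```text
time: 16.32
ee_pos: [0.52, -0.198, 0.0819]
orientation: [-3.133, -0.233, 0.0]
wrist_force: [-0.8, 0.5, -1.1]
opening: 0.0597
gripper_force: 65.1
```

Call:
send_rows:
  rows: "0 0 1 0 0 0 50; 0 0 0 0 0 0 50; 0 0 0 0 0 0 50"

```text
time: 16.57
ee_pos: [0.52, -0.198, 0.081]
orientation: [-3.133, -0.233, 0.0]
wrist_force: [0.2, -0.4, -1.6]
opening: 0.0597
gripper_force: 65.1
```

Call:
send_rows:
  rows: "0 0 1 0 0 0 50; 0 0 0 0 0 0 50; 0 0 0 0 0 0 50"

```text
time: 16.82
ee_pos: [0.52, -0.198, 0.0799]
orientation: [-3.133, -0.233, 0.0]
wrist_force: [-0.4, -0.5, -0.7]
opening: 0.06
gripper_force: 65.1
```

Call:
send_rows:
  rows: "0 0 1 0 0 0 50; 0 0 0 0 0 0 50; 0 0 0 0 0 0 50"

```text
time: 17.07
ee_pos: [0.5199, -0.198, 0.0789]
orientation: [-3.133, -0.233, 0.0]
wrist_force: [0.1, 0.6, -1.4]
opening: 0.06
gripper_force: 65.1
```

Call:
send_rows:
  rows: "0 0 1 0 0 0 50; 0 0 0 0 0 0 50; 0 0 0 0 0 0 50"

```text
time: 17.32
ee_pos: [0.52, -0.198, 0.0779]
orientation: [-3.133, -0.233, 0.0]
wrist_force: [0.2, -0.6, -0.9]
opening: 0.0598
gripper_force: 65.1
```

Call:
send_rows:
  rows: "0 0 1 0 0 0 50; 0 0 0 0 0 0 50; 0 0 0 0 0 0 50"

```text
time: 17.57
ee_pos: [0.5199, -0.198, 0.0769]
orientation: [-3.133, -0.233, 0.0]
wrist_force: [-0.0, 0.2, -1.4]
opening: 0.0599
gripper_force: 65.1
```

Call:
send_rows:
  rows: "0 0 1 0 0 0 50; 0 0 0 0 0 0 50; 0 0 0 0 0 0 50"

```text
time: 17.82
ee_pos: [0.52, -0.198, 0.076]
orientation: [-3.133, -0.233, 0.0]
wrist_force: [0.4, -0.2, -0.2]
opening: 0.0596
gripper_force: 65.1
```

Call:
send_rows:
  rows: "0 0 1 0 0 0 50; 0 0 0 0 0 0 50; 0 0 0 0 0 0 50"

```text
time: 18.07
ee_pos: [0.5199, -0.198, 0.0749]
orientation: [-3.133, -0.233, 0.0]
wrist_force: [-0.3, 0.2, -0.8]
opening: 0.0602
gripper_force: 65.1
```

Call:
send_rows:
  rows: "0 0 1 0 0 0 50; 0 0 0 0 0 0 50; 0 0 0 0 0 0 50"

```text
time: 18.32
ee_pos: [0.52, -0.198, 0.0739]
orientation: [-3.133, -0.233, 0.0]
wrist_force: [-0.9, 0.1, -2.0]
opening: 0.0601
gripper_force: 65.1
```

Call:
send_rows:
  rows: "0 0 1 0 0 0 50; 0 0 0 0 0 0 50; 0 0 0 0 0 0 50"

```text
time: 18.57
ee_pos: [0.52, -0.198, 0.0729]
orientation: [-3.133, -0.233, 0.0]
wrist_force: [-0.4, -0.5, -1.9]
opening: 0.0598
gripper_force: 65.1
```

Call:
send_rows:
  rows: "0 0 1 0 0 0 50; 0 0 0 0 0 0 50; 0 0 0 0 0 0 50"

```text
time: 18.82
ee_pos: [0.5199, -0.198, 0.0719]
orientation: [-3.133, -0.233, 0.0]
wrist_force: [-0.4, 0.3, -0.7]
opening: 0.06
gripper_force: 65.1
```

Call:
send_rows:
  rows: "0 0 1 0 0 0 50; 0 0 0 0 0 0 50; 0 0 0 0 0 0 50"

```text
time: 19.07
ee_pos: [0.5199, -0.198, 0.0709]
orientation: [-3.133, -0.233, 0.0]
wrist_force: [-0.7, 0.6, -2.1]
opening: 0.0598
gripper_force: 65.1
```

Call:
send_rows:
  rows: "0 0 1 0 0 0 50; 0 0 0 0 0 0 50; 0 0 0 0 0 0 50"

```text
time: 19.32
ee_pos: [0.5199, -0.198, 0.07]
orientation: [-3.133, -0.233, 0.0]
wrist_force: [0.3, 0.7, -0.1]
opening: 0.0593
gripper_force: 65.1
```

Call:
send_rows:
  rows: "0 0 1 0 0 0 50; 0 0 0 0 0 0 50; 0 0 0 0 0 0 50"

```text
time: 19.57
ee_pos: [0.52, -0.198, 0.0689]
orientation: [-3.133, -0.233, 0.0]
wrist_force: [0.2, -0.2, -1.3]
opening: 0.06
gripper_force: 65.1
```

Call:
send_rows:
  rows: "0 0 1 0 0 0 50; 0 0 0 0 0 0 50; 0 0 0 0 0 0 50"

```text
time: 19.82
ee_pos: [0.5202, -0.1981, 0.0682]
orientation: [3.133, 0.233, 0.001]
wrist_force: [-0.7, 0.0, 1.0]
opening: 0.0596
gripper_force: 65.3
```

Call:
send_rows:
  rows: "0 0 0.7 0 0 0 50; 0 0 0 0 0 0 50; 0 0 0 0 0 0 50; 0 0 0 0 0 0 50"

```text
time: 20.15
ee_pos: [0.5202, -0.1981, 0.0676]
orientation: [3.133, 0.233, 0.001]
wrist_force: [-1.5, 0.3, 4.1]
opening: 0.0597
gripper_force: 65.6
```

Call:
send_rows:
  rows: "0 0 0 0 0 0 84; 0 0 0 0 0 0 84; 0 0 0 0 0 0 84; 0 0 0 0 0 0 84; 0 0 0 0 0 0 84; 0 0 0 0 0 0 84"

```text
time: 20.65
ee_pos: [0.5199, -0.198, 0.0672]
orientation: [-3.133, -0.233, 0.0]
wrist_force: [-0.0, -0.1, -0.4]
opening: 0.0722
gripper_force: 0.0
```

Call:
send_rows:
  rows: "0 0 -3 0 0 0 84; 0 0 -8 0 0 0 84; 0 0 -15 0 0 0 84; 0 0 -30 0 0 0 84; 0 0 -35 0 0 0 84; 0 0 -25 0 0 0 84; 0 0 0 0 0 0 84; 0 0 0 0 0 0 84"

```text
time: 21.32
ee_pos: [0.521, -0.1987, 0.1859]
orientation: [3.13, 0.233, 0.006]
wrist_force: [-0.1, -0.1, -0.1]
opening: 0.0719
gripper_force: 0.0
```

```bash
python3 go.py .583 .305 .12 0 20 84
```

```text
yaw -81.48 pos [ 0.521  -0.1987  0.1859] t 21.3167
6.8 -24.4 3.3 0 0 -4.07 84; 8.5 -23.9 3.3 0 0 -4.07 84; 10.2 -23.2 3.3 0 0 -4.07 84; 11.8 -22.5 3.3 0 0 -4.07 84; 13.4 -21.6 3.3 0 0 -4.07 84; 14.9 -20.6 3.3 0 0 -4.07 84; 16.3 -19.4 3.3 0 0 -4.07 84; 17.6 -18.2 3.3 0 0 -4.07 84; 18.9 -16.9 3.3 0 0 -4.07 84; 20.0 -15.6 3.3 0 0 -4.07 84; 21.1 -14.1 3.3 0 0 -4.07 84; 22.0 -12.6 3.3 0 0 -4.07 84
22.9 -11.0 3.3 0 0 -4.07 84; 23.6 -9.3 3.3 0 0 -4.07 84; 24.2 -7.6 3.3 0 0 -4.07 84; 24.7 -5.9 3.3 0 0 -4.07 84; 25.0 -4.1 3.3 0 0 -4.07 84; 25.3 -2.3 3.3 0 0 -4.07 84; 25.4 -0.5 3.3 0 0 -4.07 84; 25.3 1.3 3.3 0 0 -4.07 84
```

Call:
send_rows:
  rows: "6.8 -24.4 3.3 0 0 -4.07 84; 8.5 -23.9 3.3 0 0 -4.07 84; 10.2 -23.2 3.3 0 0 -4.07 84; 11.8 -22.5 3.3 0 0 -4.07 84; 13.4 -21.6 3.3 0 0 -4.07 84; 14.9 -20.6 3.3 0 0 -4.07 84; 16.3 -19.4 3.3 0 0 -4.07 84; 17.6 -18.2 3.3 0 0 -4.07 84; 18.9 -16.9 3.3 0 0 -4.07 84; 20 -15.6 3.3 0 0 -4.07 84; 21.1 -14.1 3.3 0 0 -4.07 84; 22 -12.6 3.3 0 0 -4.07 84"

```text
time: 22.32
ee_pos: [0.5561, 0.1053, 0.1421]
orientation: [-2.752, -1.512, 0.004]
wrist_force: [0.6, 0.2, 0.5]
opening: 0.0716
gripper_force: 0.0
```

Call:
send_rows:
  rows: "22.9 -11 3.3 0 0 -4.07 84; 23.6 -9.3 3.3 0 0 -4.07 84; 24.2 -7.6 3.3 0 0 -4.07 84; 24.7 -5.9 3.3 0 0 -4.07 84; 25 -4.1 3.3 0 0 -4.07 84; 25.3 -2.3 3.3 0 0 -4.07 84; 25.4 -0.5 3.3 0 0 -4.07 84; 25.3 1.3 3.3 0 0 -4.07 84; 0 0 0 0 0 0 84; 0 0 0 0 0 0 84; 0 0 0 0 0 0 84"

```text
time: 23.23
ee_pos: [0.5812, 0.3049, 0.116]
orientation: [-2.223, -2.219, 0.004]
wrist_force: [-0.3, -0.2, 0.2]
opening: 0.0719
gripper_force: 0.0
```

```bash
python3 go.py .582 .305 .023 0 4 84; python3 - <<'E'
from h import *
q=ctrl.read_camera("scene");i=q["frame"][:,:,::-1];p=ctrl.read_camera("top");j=p["frame"][:,:,::-1]
f=lambda a:cv2.resize(a,(400,500),interpolation=cv2.INTER_CUBIC)
cv2.imwrite("pics/g5.png",cv2.hconcat([f(i[225:275,460:500]),f(j[258:308,317:357])]))
E
```

```text
yaw -0.12 pos [0.5812 0.3049 0.116 ] t 23.2333
0.0 0.2 23.3 0 0 -0.03 84; 0.0 0.2 23.3 0 0 -0.03 84; 0.0 0.2 23.3 0 0 -0.03 84; 0.0 0.2 23.3 0 0 -0.03 84
```

View pics/g5.png

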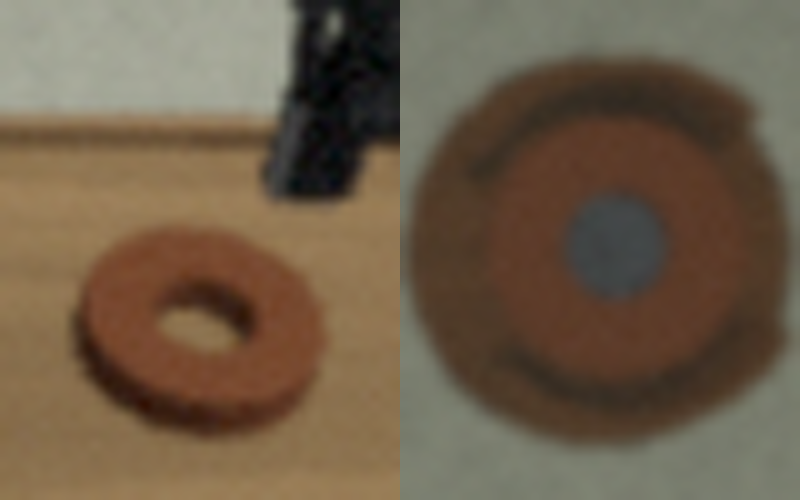

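The right half shows the thick ring flat in the tube, centred at about top px (339,283). The left half shows the middle ring at scene (480,258), with the finger behind it. Next is grasping the middle ring.

Call:
send_rows:
  rows: "0 0.5 30 0 0 0 84; 0 0 30 0 0 0 84; 0 0 25 0 0 0 84; 0 0 8 0 0 0 84; 0 0 0 0 0 0 84; 0 0 0 0 0 0 84; 0 0 0 0 0 0 60; 0 0 0 0 0 0 50; 0 0 0 0 0 0 50; 0 0 0 0 0 0 50; 0 0 0 0 0 0 50"

```text
time: 24.25
ee_pos: [0.5845, 0.3059, 0.0272]
orientation: [2.221, 2.218, 0.006]
wrist_force: [0.5, -1.2, 7.3]
opening: 0.0598
gripper_force: 65.5
```

Call:
send_rows:
  rows: "0 0 -2 0 0 0 50; 0 0 -8 0 0 0 50; 0 0 -20 0 0 0 50; 0 0 -20 0 0 0 50; 0 0 0 0 0 0 50; 0 0 0 0 0 0 50; 0 0 0 0 0 0 50"

```text
time: 24.83
ee_pos: [0.5822, 0.3055, 0.074]
orientation: [-2.223, -2.22, 0.001]
wrist_force: [-0.1, 1.3, -1.9]
opening: 0.0597
gripper_force: 65.0
```

```bash
python3 go.py .5202 -.1985 .19 -81.5 21 50
```

```text
yaw -0.08 pos [0.5822 0.3055 0.074 ] t 24.8333
-24.0 -2.9 -5.5 0 0 3.88 50; -24.1 -1.3 -5.5 0 0 3.88 50; -24.2 0.3 -5.5 0 0 3.88 50; -24.1 2.0 -5.5 0 0 3.88 50; -23.9 3.6 -5.5 0 0 3.88 50; -23.6 5.2 -5.5 0 0 3.88 50; -23.2 6.8 -5.5 0 0 3.88 50; -22.7 8.4 -5.5 0 0 3.88 50; -22.1 9.9 -5.5 0 0 3.88 50; -21.4 11.3 -5.5 0 0 3.88 50; -20.5 12.8 -5.5 0 0 3.88 50; -19.6 14.1 -5.5 0 0 3.88 50
-18.6 15.4 -5.5 0 0 3.88 50; -17.5 16.6 -5.5 0 0 3.88 50; -16.4 17.8 -5.5 0 0 3.88 50; -15.1 18.9 -5.5 0 0 3.88 50; -13.8 19.8 -5.5 0 0 3.88 50; -12.5 20.7 -5.5 0 0 3.88 50; -11.0 21.5 -5.5 0 0 3.88 50; -9.6 22.2 -5.5 0 0 3.88 50; -8.0 22.8 -5.5 0 0 3.88 50
```

Call:
send_rows:
  rows: "-24 -2.9 -5.5 0 0 3.88 50; -24.1 -1.3 -5.5 0 0 3.88 50; -24.2 0.3 -5.5 0 0 3.88 50; -24.1 2 -5.5 0 0 3.88 50; -23.9 3.6 -5.5 0 0 3.88 50; -23.6 5.2 -5.5 0 0 3.88 50; -23.2 6.8 -5.5 0 0 3.88 50; -22.7 8.4 -5.5 0 0 3.88 50; -22.1 9.9 -5.5 0 0 3.88 50; -21.4 11.3 -5.5 0 0 3.88 50; -20.5 12.8 -5.5 0 0 3.88 50; -19.6 14.1 -5.5 0 0 3.88 50"

```text
time: 25.83
ee_pos: [0.5459, 0.0166, 0.1391]
orientation: [-2.92, -1.155, 0.004]
wrist_force: [0.9, 0.5, -1.3]
opening: 0.0604
gripper_force: 65.1
```

Call:
send_rows:
  rows: "-18.6 15.4 -5.5 0 0 3.88 50; -17.5 16.6 -5.5 0 0 3.88 50; -16.4 17.8 -5.5 0 0 3.88 50; -15.1 18.9 -5.5 0 0 3.88 50; -13.8 19.8 -5.5 0 0 3.88 50; -12.5 20.7 -5.5 0 0 3.88 50; -11 21.5 -5.5 0 0 3.88 50; -9.6 22.2 -5.5 0 0 3.88 50; -8 22.8 -5.5 0 0 3.88 50; 0 0 0 0 0 0 50; 0 0 0 0 0 0 50; 0 0 0 0 0 0 50"

```text
time: 26.83
ee_pos: [0.5197, -0.1976, 0.1885]
orientation: [-3.131, -0.231, 0.003]
wrist_force: [-0.2, 0.3, -1.2]
opening: 0.0598
gripper_force: 65.1
```

```bash
python3 go.py .5202 -.1985 .145 -81.5 3 50; python3 - <<'E'
from h import *
p=ctrl.read_camera("scene");i=p["frame"][:,:,::-1]
cv2.imwrite("pics/g6.png",cv2.resize(i[165:255,260:320],(400,600),interpolation=cv2.INTER_CUBIC))
E
```

```text
yaw -81.55 pos [ 0.5197 -0.1976  0.1885] t 26.8333
0.1 0.3 14.5 0 0 -0.02 50; 0.1 0.3 14.5 0 0 -0.02 50; 0.1 0.3 14.5 0 0 -0.02 50
```

View pics/g6.png

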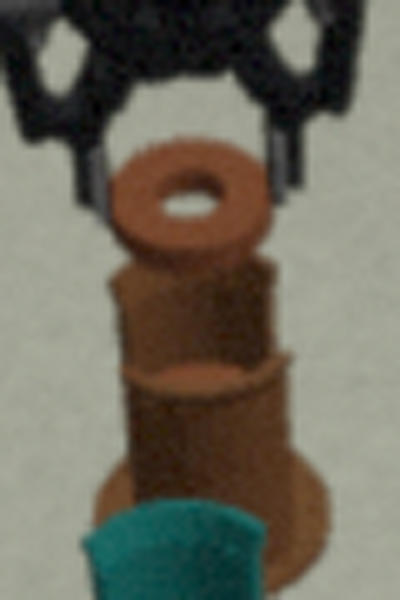

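The middle ring is held level above the tube mouth, and the thick ring is visible inside.

Call:
send_rows:
  rows: "0.2 0.5 16 0 0 0 50; 0 0 16 0 0 0 50; 0 0 12 0 0 0 50; 0 0 2 0 0 0 50; 0 0 0 0 0 0 50; 0 0 0 0 0 0 50"

```text
time: 27.38
ee_pos: [0.521, -0.1981, 0.1441]
orientation: [-3.133, -0.233, 0.0]
wrist_force: [-0.1, -0.0, -0.6]
opening: 0.0597
gripper_force: 65.1
```

Call:
send_rows:
  rows: "0 0 2 0 0 0 50; 0 0 2 0 0 0 50; 0 0 2 0 0 0 50; 0 0 0 0 0 0 50"

```text
time: 27.72
ee_pos: [0.5206, -0.1987, 0.1377]
orientation: [-3.133, -0.231, 0.0]
wrist_force: [-1.0, -0.5, -1.8]
opening: 0.0593
gripper_force: 65.1
```

Call:
send_rows:
  rows: "0 0 2 0 0 0 50; 0 0 2 0 0 0 50; 0 0 2 0 0 0 50; 0 0 0 0 0 0 50"

```text
time: 28.05
ee_pos: [0.5204, -0.1986, 0.1313]
orientation: [-3.133, -0.231, 0.001]
wrist_force: [-0.6, -0.6, -1.9]
opening: 0.0599
gripper_force: 65.1
```

Call:
send_rows:
  rows: "0 0 1 0 0 0 50; 0 0 1 0 0 0 50; 0 0 1 0 0 0 50; 0 0 0 0 0 0 50"

```text
time: 28.38
ee_pos: [0.5206, -0.1987, 0.1286]
orientation: [-3.133, -0.231, 0.001]
wrist_force: [0.5, 0.6, -1.0]
opening: 0.0601
gripper_force: 65.1
```

Call:
send_rows:
  rows: "-0.3 -0.4 1 0 0 0 50; 0 0 1 0 0 0 50; 0 0 1 0 0 0 50; 0 0 0 0 0 0 50"

```text
time: 28.72
ee_pos: [0.5202, -0.1983, 0.1256]
orientation: [-3.133, -0.231, 0.0]
wrist_force: [-0.6, 0.5, -1.2]
opening: 0.0601
gripper_force: 65.1
```

Call:
send_rows:
  rows: "0 0 1 0 0 0 50; 0 0 1 0 0 0 50; 0 0 1 0 0 0 50; 0 0 0 0 0 0 50"

```text
time: 29.05
ee_pos: [0.5202, -0.1983, 0.1225]
orientation: [-3.133, -0.231, 0.001]
wrist_force: [-0.9, 0.3, -0.9]
opening: 0.06
gripper_force: 65.1
```

Call:
send_rows:
  rows: "0 0 2 0 0 0 50; 0 0 2 0 0 0 50; 0 0 1 0 0 0 50; 0 0 0 0 0 0 50"

```text
time: 29.38
ee_pos: [0.5202, -0.1982, 0.1174]
orientation: [-3.133, -0.231, 0.001]
wrist_force: [-0.7, -0.5, -1.0]
opening: 0.0602
gripper_force: 65.1
```

Free in the bore. Landing is expected near TCP z ≈ 0.083.

Call:
send_rows:
  rows: "0 0 2 0 0 0 50; 0 0 2 0 0 0 50; 0 0 2 0 0 0 50; 0 0 2 0 0 0 50; 0 0 0 0 0 0 50"

```text
time: 29.8
ee_pos: [0.5201, -0.1982, 0.1093]
orientation: [-3.133, -0.231, 0.001]
wrist_force: [0.9, 0.8, -1.8]
opening: 0.0599
gripper_force: 65.1
```

Call:
send_rows:
  rows: "0 0 2 0 0 0 50; 0 0 2 0 0 0 50; 0 0 2 0 0 0 50; 0 0 2 0 0 0 50; 0 0 0 0 0 0 50"

```text
time: 30.22
ee_pos: [0.5201, -0.1982, 0.1013]
orientation: [-3.133, -0.231, 0.001]
wrist_force: [0.5, 0.5, -0.8]
opening: 0.0601
gripper_force: 65.1
```

Call:
send_rows:
  rows: "0 0 2 0 0 0 50; 0 0 2 0 0 0 50; 0 0 2 0 0 0 50; 0 0 2 0 0 0 50; 0 0 0 0 0 0 50"

```text
time: 30.63
ee_pos: [0.5201, -0.1982, 0.0933]
orientation: [-3.133, -0.231, 0.001]
wrist_force: [-0.6, 0.0, -0.9]
opening: 0.0596
gripper_force: 65.1
```

Call:
send_rows:
  rows: "0 0 2 0 0 0 50; 0 0 1 0 0 0 50; 0 0 1 0 0 0 50; 0 0 0 0 0 0 50; 0 0 0 0 0 0 50"

```text
time: 31.05
ee_pos: [0.5204, -0.1984, 0.0898]
orientation: [-3.133, -0.231, 0.0]
wrist_force: [-0.2, -0.3, -0.7]
opening: 0.0598
gripper_force: 65.1
```

Call:
send_rows:
  rows: "0 0 1 0 0 0 50; 0 0 1 0 0 0 50; 0 0 0 0 0 0 50; 0 0 0 0 0 0 50"

```text
time: 31.38
ee_pos: [0.5203, -0.1983, 0.0877]
orientation: [-3.133, -0.231, 0.0]
wrist_force: [0.3, 0.9, -1.3]
opening: 0.0602
gripper_force: 65.1
```

Call:
send_rows:
  rows: "0 0 1 0 0 0 50; 0 0 0 0 0 0 50; 0 0 0 0 0 0 50"

```text
time: 31.63
ee_pos: [0.5203, -0.1983, 0.0868]
orientation: [-3.133, -0.231, 0.0]
wrist_force: [0.3, -0.1, -1.1]
opening: 0.06
gripper_force: 65.1
```

Call:
send_rows:
  rows: "0 0 1 0 0 0 50; 0 0 0 0 0 0 50; 0 0 0 0 0 0 50"

```text
time: 31.88
ee_pos: [0.5203, -0.1983, 0.0858]
orientation: [-3.133, -0.231, 0.0]
wrist_force: [0.2, 0.1, -1.6]
opening: 0.0601
gripper_force: 65.1
```

Call:
send_rows:
  rows: "0 0 1 0 0 0 50; 0 0 0 0 0 0 50; 0 0 0 0 0 0 50"

```text
time: 32.13
ee_pos: [0.5203, -0.1983, 0.0847]
orientation: [-3.133, -0.231, 0.0]
wrist_force: [0.1, 0.1, -1.0]
opening: 0.0601
gripper_force: 65.1
```

Call:
send_rows:
  rows: "0 0 0.7 0 0 0 50; 0 0 0 0 0 0 50; 0 0 0 0 0 0 50"

```text
time: 32.38
ee_pos: [0.5203, -0.1983, 0.0841]
orientation: [-3.133, -0.231, 0.0]
wrist_force: [0.1, 0.6, -0.4]
opening: 0.0602
gripper_force: 65.1
```

Call:
send_rows:
  rows: "0 0 0.7 0 0 0 50; 0 0 0 0 0 0 50; 0 0 0 0 0 0 50"

```text
time: 32.63
ee_pos: [0.5203, -0.1984, 0.0834]
orientation: [-3.133, -0.231, 0.0]
wrist_force: [-0.2, 0.3, -0.4]
opening: 0.06
gripper_force: 65.1
```

Call:
send_rows:
  rows: "0 0 0.7 0 0 0 50; 0 0 0 0 0 0 50; 0 0 0 0 0 0 50"

```text
time: 32.88
ee_pos: [0.5203, -0.1983, 0.0827]
orientation: [-3.133, -0.231, 0.0]
wrist_force: [-0.4, 0.5, -1.2]
opening: 0.0602
gripper_force: 65.1
```

Call:
send_rows:
  rows: "0 0 0.7 0 0 0 50; 0 0 0 0 0 0 50; 0 0 0 0 0 0 50"

```text
time: 33.13
ee_pos: [0.5204, -0.1984, 0.0822]
orientation: [3.133, 0.231, 0.0]
wrist_force: [-0.1, 0.0, 1.5]
opening: 0.0599
gripper_force: 65.3
```

Call:
send_rows:
  rows: "0 0 0.5 0 0 0 50; 0 0 0 0 0 0 50; 0 0 0 0 0 0 50"

```text
time: 33.38
ee_pos: [0.5205, -0.1984, 0.0818]
orientation: [3.133, 0.231, 0.0]
wrist_force: [-1.2, 1.2, 2.2]
opening: 0.0601
gripper_force: 65.5
```

Call:
send_rows:
  rows: "0 0 0 0 0 0 84; 0 0 0 0 0 0 84; 0 0 0 0 0 0 84; 0 0 0 0 0 0 84; 0 0 0 0 0 0 84; 0 0 0 0 0 0 84"

```text
time: 33.88
ee_pos: [0.5204, -0.1984, 0.0814]
orientation: [-3.133, -0.231, 0.0]
wrist_force: [0.5, -0.2, -0.2]
opening: 0.0719
gripper_force: 0.0
```

Call:
send_rows:
  rows: "0 0 -3 0 0 0 84; 0 0 -8 0 0 0 84; 0 0 -15 0 0 0 84; 0 0 -30 0 0 0 84; 0 0 -30 0 0 0 84; 0 0 -15 0 0 0 84; 0 0 0 0 0 0 84; 0 0 0 0 0 0 84"

```text
time: 34.55
ee_pos: [0.521, -0.1987, 0.1841]
orientation: [3.131, 0.231, 0.004]
wrist_force: [0.7, 0.0, 0.0]
opening: 0.0717
gripper_force: 0.0
```

```bash
python3 go.py .582 .2025 .12 0 17 84
```

```text
yaw -81.57 pos [ 0.521  -0.1987  0.1841] t 34.55
7.0 -22.8 3.8 0 0 -4.80 84; 8.9 -22.2 3.8 0 0 -4.80 84; 10.7 -21.3 3.8 0 0 -4.80 84; 12.5 -20.4 3.8 0 0 -4.80 84; 14.1 -19.2 3.8 0 0 -4.80 84; 15.7 -18.0 3.8 0 0 -4.80 84; 17.1 -16.6 3.8 0 0 -4.80 84; 18.5 -15.1 3.8 0 0 -4.80 84; 19.7 -13.5 3.8 0 0 -4.80 84; 20.7 -11.8 3.8 0 0 -4.80 84; 21.6 -10.1 3.8 0 0 -4.80 84; 22.4 -8.2 3.8 0 0 -4.80 84
23.0 -6.3 3.8 0 0 -4.80 84; 23.5 -4.4 3.8 0 0 -4.80 84; 23.8 -2.4 3.8 0 0 -4.80 84; 23.9 -0.4 3.8 0 0 -4.80 84; 23.8 1.6 3.8 0 0 -4.80 84
```

Call:
send_rows:
  rows: "7 -22.8 3.8 0 0 -4.8 84; 8.9 -22.2 3.8 0 0 -4.8 84; 10.7 -21.3 3.8 0 0 -4.8 84; 12.5 -20.4 3.8 0 0 -4.8 84; 14.1 -19.2 3.8 0 0 -4.8 84; 15.7 -18 3.8 0 0 -4.8 84; 17.1 -16.6 3.8 0 0 -4.8 84; 18.5 -15.1 3.8 0 0 -4.8 84; 19.7 -13.5 3.8 0 0 -4.8 84; 20.7 -11.8 3.8 0 0 -4.8 84; 21.6 -10.1 3.8 0 0 -4.8 84; 22.4 -8.2 3.8 0 0 -4.8 84"

```text
time: 35.55
ee_pos: [0.5623, 0.086, 0.1351]
orientation: [-2.629, -1.716, 0.004]
wrist_force: [0.4, -1.2, -0.3]
opening: 0.0716
gripper_force: 0.0
```

Call:
send_rows:
  rows: "23 -6.3 3.8 0 0 -4.8 84; 23.5 -4.4 3.8 0 0 -4.8 84; 23.8 -2.4 3.8 0 0 -4.8 84; 23.9 -0.4 3.8 0 0 -4.8 84; 23.8 1.6 3.8 0 0 -4.8 84; 0 0 0 0 0 0 84; 0 0 0 0 0 0 84; 0 0 0 0 0 0 84; 0 0 0 0 0 0 84"

```text
time: 36.3
ee_pos: [0.5809, 0.2018, 0.1174]
orientation: [-2.222, -2.22, 0.002]
wrist_force: [0.7, -0.7, -0.7]
opening: 0.072
gripper_force: 0.0
```

```bash
python3 go.py .5825 .2025 .0205 0 4 84
```

```text
yaw -0.06 pos [0.5809 0.2018 0.1174] t 36.3
0.2 0.4 24.2 0 0 -0.02 84; 0.2 0.4 24.2 0 0 -0.02 84; 0.2 0.4 24.2 0 0 -0.02 84; 0.2 0.4 24.2 0 0 -0.02 84
```

Call:
send_rows:
  rows: "0.7 1.2 30 0 0 0 84; 0 0 30 0 0 0 84; 0 0 26 0 0 0 84; 0 0 10 0 0 0 84; 0 0 0.5 0 0 0 84; 0 0 0 0 0 0 84"

```text
time: 36.8
ee_pos: [0.5828, 0.2028, 0.0217]
orientation: [-2.222, -2.221, 0.001]
wrist_force: [0.6, 0.2, -0.1]
opening: 0.0719
gripper_force: 0.0
```

Call:
send_rows:
  rows: "0 0 0 0 0 0 84; 0 0 0 0 0 0 60; 0 0 0 0 0 0 50; 0 0 0 0 0 0 50; 0 0 0 0 0 0 50; 0 0 0 0 0 0 50; 0 0 0 0 0 0 50"

```text
time: 37.38
ee_pos: [0.584, 0.2035, 0.025]
orientation: [2.219, 2.22, 0.005]
wrist_force: [-3.0, -1.6, 11.7]
opening: 0.0594
gripper_force: 61.8
```

Call:
send_rows:
  rows: "0 0 -2 0 0 0 50; 0 0 -8 0 0 0 50; 0 0 -20 0 0 0 50; 0 0 -20 0 0 0 50; 0 0 0 0 0 0 50; 0 0 0 0 0 0 50; 0 0 0 0 0 0 50"

```text
time: 37.97
ee_pos: [0.5823, 0.2035, 0.0714]
orientation: [2.221, 2.222, 0.0]
wrist_force: [0.1, 0.0, -0.6]
opening: 0.0587
gripper_force: 64.4
```

```bash
python3 go.py .5205 -.1988 .18 -81.5 18 50
```

```text
yaw 0.04 pos [0.5823 0.2035 0.0714] t 37.9667
-22.4 -3.4 -6.0 0 0 4.53 50; -22.6 -1.7 -6.0 0 0 4.53 50; -22.6 0.1 -6.0 0 0 4.53 50; -22.5 1.9 -6.0 0 0 4.53 50; -22.3 3.7 -6.0 0 0 4.53 50; -22.0 5.4 -6.0 0 0 4.53 50; -21.5 7.1 -6.0 0 0 4.53 50; -20.8 8.8 -6.0 0 0 4.53 50; -20.1 10.4 -6.0 0 0 4.53 50; -19.2 12.0 -6.0 0 0 4.53 50; -18.2 13.5 -6.0 0 0 4.53 50; -17.1 14.9 -6.0 0 0 4.53 50
-15.8 16.2 -6.0 0 0 4.53 50; -14.5 17.4 -6.0 0 0 4.53 50; -13.1 18.4 -6.0 0 0 4.53 50; -11.6 19.4 -6.0 0 0 4.53 50; -10.0 20.3 -6.0 0 0 4.53 50; -8.4 21.0 -6.0 0 0 4.53 50
```

Call:
send_rows:
  rows: "-22.4 -3.4 -6 0 0 4.53 50; -22.6 -1.7 -6 0 0 4.53 50; -22.6 0.1 -6 0 0 4.53 50; -22.5 1.9 -6 0 0 4.53 50; -22.3 3.7 -6 0 0 4.53 50; -22 5.4 -6 0 0 4.53 50; -21.5 7.1 -6 0 0 4.53 50; -20.8 8.8 -6 0 0 4.53 50; -20.1 10.4 -6 0 0 4.53 50; -19.2 12 -6 0 0 4.53 50; -18.2 13.5 -6 0 0 4.53 50; -17.1 14.9 -6 0 0 4.53 50"

```text
time: 38.97
ee_pos: [0.5401, -0.0657, 0.1423]
orientation: [-2.991, -0.956, 0.003]
wrist_force: [0.7, 0.7, -0.4]
opening: 0.0588
gripper_force: 64.5
```

Call:
send_rows:
  rows: "-15.8 16.2 -6 0 0 4.53 50; -14.5 17.4 -6 0 0 4.53 50; -13.1 18.4 -6 0 0 4.53 50; -11.6 19.4 -6 0 0 4.53 50; -10 20.3 -6 0 0 4.53 50; -8.4 21 -6 0 0 4.53 50; 0 0 0 0 0 0 50; 0 0 0 0 0 0 50; 0 0 0 0 0 0 50"

```text
time: 39.72
ee_pos: [0.52, -0.1983, 0.1782]
orientation: [-3.131, -0.233, 0.003]
wrist_force: [-0.2, -0.1, -1.2]
opening: 0.0589
gripper_force: 64.5
```

```bash
python3 go.py .5203 -.1983 .142 -81.5 3 50; python3 - <<'E'
from h import *
p=ctrl.read_camera("scene");i=p["frame"][:,:,::-1]
cv2.imwrite("pics/g7.png",cv2.resize(i[165:255,260:320],(400,600),interpolation=cv2.INTER_CUBIC))
E
```

```text
yaw -81.47 pos [ 0.52   -0.1983  0.1782] t 39.7167
0.1 0.0 12.1 0 0 0.01 50; 0.1 0.0 12.1 0 0 0.01 50; 0.1 0.0 12.1 0 0 0.01 50
```

View pics/g7.png

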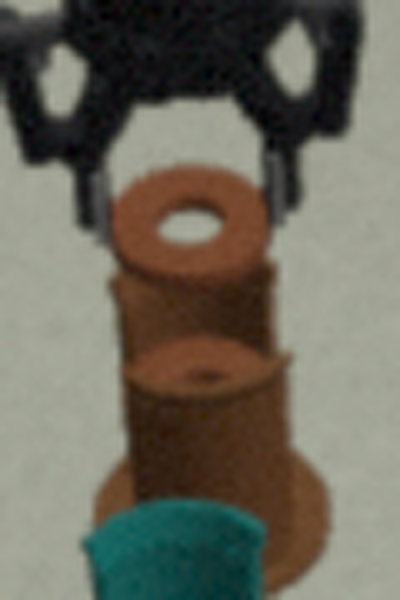

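The thin ring is held level, and the middle ring lies flat in the tube.

Call:
send_rows:
  rows: "0.3 0 14 0 0 0 50; 0 0 14 0 0 0 50; 0 0 10 0 0 0 50; 0 0 0 0 0 0 50; 0 0 0 0 0 0 50"

```text
time: 40.18
ee_pos: [0.5205, -0.198, 0.1406]
orientation: [-3.131, -0.235, 0.003]
wrist_force: [-0.1, 0.8, -0.6]
opening: 0.059
gripper_force: 64.5
```

Call:
send_rows:
  rows: "0 0 2 0 0 0 50; 0 0 2 0 0 0 50; 0 0 2 0 0 0 50; 0 0 0 0 0 0 50; 0 0 0 0 0 0 50"

```text
time: 40.6
ee_pos: [0.5209, -0.1991, 0.1356]
orientation: [3.133, 0.233, 0.0]
wrist_force: [-0.1, -0.4, -0.1]
opening: 0.0589
gripper_force: 64.5
```

Call:
send_rows:
  rows: "0 0 1 0 0 0 50; 0 0 1 0 0 0 50; 0 0 2 0 0 0 50; 0 0 0 0 0 0 50"

```text
time: 40.93
ee_pos: [0.5207, -0.1989, 0.131]
orientation: [-3.133, -0.233, 0.001]
wrist_force: [0.3, 1.0, -1.1]
opening: 0.0589
gripper_force: 64.5
```

Call:
send_rows:
  rows: "0 0 1 0 0 0 50; 0 0 1 0 0 0 50; 0 0 1 0 0 0 50; 0 0 0 0 0 0 50"

```text
time: 41.27
ee_pos: [0.5208, -0.199, 0.1282]
orientation: [-3.133, -0.233, 0.0]
wrist_force: [-0.4, -0.4, -0.8]
opening: 0.0586
gripper_force: 64.5
```

Shift about 0.5 mm to the known free axis (0.5202, -0.1982) and continue.

Call:
send_rows:
  rows: "-0.5 -0.7 1 0 0 0 50; 0 0 1 0 0 0 50; 0 0 1 0 0 0 50; 0 0 0 0 0 0 50"

```text
time: 41.6
ee_pos: [0.5202, -0.1983, 0.1252]
orientation: [-3.133, -0.233, 0.0]
wrist_force: [0.2, -0.5, 0.3]
opening: 0.0584
gripper_force: 64.5
```

Call:
send_rows:
  rows: "0 0 1 0 0 0 50; 0 0 1 0 0 0 50; 0 0 1 0 0 0 50; 0 0 0 0 0 0 50"

```text
time: 41.93
ee_pos: [0.5202, -0.1984, 0.1222]
orientation: [-3.133, -0.233, 0.001]
wrist_force: [0.0, -0.9, -1.0]
opening: 0.0583
gripper_force: 64.5
```

Call:
send_rows:
  rows: "0 0 1 0 0 0 50; 0 0 1 0 0 0 50; 0 0 1 0 0 0 50; 0 0 0 0 0 0 50"

```text
time: 42.27
ee_pos: [0.5202, -0.1983, 0.1192]
orientation: [-3.133, -0.233, 0.001]
wrist_force: [0.0, 0.4, -0.6]
opening: 0.0588
gripper_force: 64.5
```

Call:
send_rows:
  rows: "0 0 2 0 0 0 50; 0 0 2 0 0 0 50; 0 0 1 0 0 0 50; 0 0 0 0 0 0 50"

```text
time: 42.6
ee_pos: [0.5201, -0.1983, 0.114]
orientation: [-3.133, -0.233, 0.001]
wrist_force: [-0.7, 0.5, -0.1]
opening: 0.0592
gripper_force: 64.5
```

Call:
send_rows:
  rows: "0 0 2 0 0 0 50; 0 0 2 0 0 0 50; 0 0 2 0 0 0 50; 0 0 1 0 0 0 50; 0 0 0 0 0 0 50; 0 0 0 0 0 0 50"

```text
time: 43.1
ee_pos: [0.5203, -0.1984, 0.1073]
orientation: [-3.133, -0.233, 0.0]
wrist_force: [0.8, -0.2, -1.0]
opening: 0.0588
gripper_force: 64.5
```

Call:
send_rows:
  rows: "0 0 2 0 0 0 50; 0 0 1 0 0 0 50; 0 0 1 0 0 0 50; 0 0 0 0 0 0 50; 0 0 0 0 0 0 50"

```text
time: 43.52
ee_pos: [0.5203, -0.1984, 0.1033]
orientation: [-3.133, -0.233, 0.0]
wrist_force: [0.1, -1.1, -0.7]
opening: 0.059
gripper_force: 64.5
```

Call:
send_rows:
  rows: "0 0 1 0 0 0 50; 0 0 1 0 0 0 50; 0 0 0 0 0 0 50; 0 0 0 0 0 0 50"

```text
time: 43.85
ee_pos: [0.5203, -0.1984, 0.1013]
orientation: [-3.133, -0.233, 0.0]
wrist_force: [-0.1, -0.2, -1.0]
opening: 0.0588
gripper_force: 64.5
```

Call:
send_rows:
  rows: "0 0 1 0 0 0 50; 0 0 0 0 0 0 50; 0 0 0 0 0 0 50"

```text
time: 44.1
ee_pos: [0.5203, -0.1984, 0.1004]
orientation: [-3.133, -0.233, 0.0]
wrist_force: [0.4, -0.7, 0.3]
opening: 0.0592
gripper_force: 64.5
```

Call:
send_rows:
  rows: "0 0 1 0 0 0 50; 0 0 0 0 0 0 50; 0 0 0 0 0 0 50"

```text
time: 44.35
ee_pos: [0.5203, -0.1984, 0.0994]
orientation: [-3.133, -0.233, 0.0]
wrist_force: [1.0, -0.1, -0.6]
opening: 0.0592
gripper_force: 64.5
```

Call:
send_rows:
  rows: "0 0 1 0 0 0 50; 0 0 0 0 0 0 50; 0 0 0 0 0 0 50"

```text
time: 44.6
ee_pos: [0.5203, -0.1984, 0.0984]
orientation: [-3.133, -0.233, 0.0]
wrist_force: [-0.4, -0.2, -0.5]
opening: 0.0591
gripper_force: 64.5
```

Call:
send_rows:
  rows: "0 0 0.8 0 0 0 50; 0 0 0 0 0 0 50; 0 0 0 0 0 0 50"

```text
time: 44.85
ee_pos: [0.5203, -0.1984, 0.0975]
orientation: [-3.133, -0.233, 0.0]
wrist_force: [0.7, -0.3, 0.1]
opening: 0.0587
gripper_force: 64.5
```

Call:
send_rows:
  rows: "0 0 0.7 0 0 0 50; 0 0 0 0 0 0 50; 0 0 0 0 0 0 50"

```text
time: 45.1
ee_pos: [0.5203, -0.1984, 0.0969]
orientation: [-3.133, -0.233, 0.0]
wrist_force: [-0.5, -0.9, 0.2]
opening: 0.0588
gripper_force: 64.5
```

Call:
send_rows:
  rows: "0 0 0.7 0 0 0 50; 0 0 0 0 0 0 50; 0 0 0 0 0 0 50"

```text
time: 45.35
ee_pos: [0.5203, -0.1984, 0.0962]
orientation: [-3.133, -0.233, 0.0]
wrist_force: [0.4, 0.3, -0.3]
opening: 0.0588
gripper_force: 64.5
```

Call:
send_rows:
  rows: "0 0 0.6 0 0 0 50; 0 0 0 0 0 0 50; 0 0 0 0 0 0 50"

```text
time: 45.6
ee_pos: [0.5203, -0.1984, 0.0956]
orientation: [-3.133, -0.233, 0.0]
wrist_force: [0.2, 0.6, -1.4]
opening: 0.0585
gripper_force: 64.5
```

Call:
send_rows:
  rows: "0 0 0.6 0 0 0 50; 0 0 0 0 0 0 50; 0 0 0 0 0 0 50"

```text
time: 45.85
ee_pos: [0.5204, -0.1985, 0.0952]
orientation: [3.133, 0.233, 0.0]
wrist_force: [0.3, -0.7, 0.9]
opening: 0.0589
gripper_force: 64.8
```

Call:
send_rows:
  rows: "0 0 0.6 0 0 0 50; 0 0 0 0 0 0 50; 0 0 0 0 0 0 50"

```text
time: 46.1
ee_pos: [0.5204, -0.1985, 0.0947]
orientation: [3.133, 0.233, 0.001]
wrist_force: [-1.3, -0.8, 3.2]
opening: 0.0587
gripper_force: 65.3
```

Contact felt at 3.2 N. Release and retreat.

Call:
send_rows:
  rows: "0 0 0 0 0 0 84; 0 0 0 0 0 0 84; 0 0 0 0 0 0 84; 0 0 0 0 0 0 84; 0 0 0 0 0 0 84; 0 0 0 0 0 0 84"

```text
time: 46.6
ee_pos: [0.5203, -0.1984, 0.0943]
orientation: [-3.133, -0.233, 0.0]
wrist_force: [-0.0, -0.6, 1.0]
opening: 0.0718
gripper_force: 0.0
```

Call:
send_rows:
  rows: "0 0 -3 0 0 0 84; 0 0 -8 0 0 0 84; 0 0 -15 0 0 0 84; 0 0 -30 0 0 0 84; 0 0 -35 0 0 0 84; 0 0 -30 0 0 0 84; 0 -30 -10 0 0 0 84; 0 -40 0 0 0 0 84; 0 -40 0 0 0 0 84; 0 -40 0 0 0 0 84; 0 0 0 0 0 0 84; 0 0 0 0 0 0 84"

```text
time: 47.6
ee_pos: [0.4979, -0.048, 0.2265]
orientation: [3.132, 0.239, 0.002]
wrist_force: [0.0, -0.6, -0.2]
opening: 0.0717
gripper_force: 0.0
```

```bash
python3 - <<'E'
from h import *
s=ctrl.state();print(s["ee_pos"].round(3),s["wrist_force"].round(1),s["opening"])
for n in("scene","top"):
    p=ctrl.read_camera(n); cv2.imwrite(f"pics/end_{n}.png",p["frame"][:,:,::-1])
    for l in("ring_thin","ring_middle","ring_thick","gourd","canister"):
        print(n,l,[(round(d["conf"],2),w(p,d["point"]).round(3)) for d in ctrl.find_in(p,l)[:2]])
    sl=crop=None
# flatness: ring blob in top view inside the tube
f=cv2.GaussianBlur(p["frame"],(3,3),0).astype(float)[265:301,320:357]
k=((f[...,0]/f[...,1]>1.5)).astype(np.uint8); N,L,st,c=cv2.connectedComponentsWithStats(k); i=1+st[1:,4].argmax()
H=cv2.convexHull(cv2.findContours((L==i).astype(np.uint8),0,1)[0][0]); print(st[i],c[i]+[320,265],cv2.fitEllipse(H))
E
```

```text
[ 0.498 -0.048  0.226] [ 0.  -0.6 -0.2] 0.07170258667022097
scene ring_thin []
scene ring_middle []
scene ring_thick []
scene gourd [(0.91, array([0.797, 0.103, 0.074])), (0.37, array([0.594, 0.206, 0.004]))]
scene canister [(0.89, array([ 0.813, -0.042,  0.104]))]
top ring_thin [(0.65, array([ 0.521, -0.2  ,  0.089]))]
top ring_middle []
top ring_thick []
top gourd [(0.84, array([0.765, 0.095, 0.093]))]
top canister [(0.62, array([ 0.771, -0.044,  0.132])), (0.28, array([ 0.519, -0.193,  0.045]))]
[  6   5  27  25 390] [338.95128205 281.98461538] ((18.93079376220703, 17.010194778442383), (24.800827026367188, 26.274616241455078), 95.22372436523438)
```

```bash
python3 -c "
from plant import ctrl
print(ctrl.finish_job())"
```

```text
the job is handed in; nothing more can be done
None
```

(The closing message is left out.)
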